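# Load the culture flasks on the rocker

### The job

Get the flasks onto the rocking shaker: swing its hold-down bar fully back, lay every pink flask that is on the bench flat on a sloped black cradle of its own, square and centred on it, with the blue cap at the upper end and the flask's base down at the yellow toe stop, and only when all are in place swing the bar fully down over them again and then press the green start button right down. Leave the bottle, the tip rack and the orange box where they stand.

Things in the scene. Friction and masses are not known exactly. Their poses are not given: they have to be found in the camera images.
- carrier: Fixed aluminium carrier plate of the rocker, 384 mm wide (y), 155 mm long, tilted 0.30 rad: +x runs uphill, away from the robot (turned up to 0.2 rad), z is its normal; origin mid upper face, 82 mm above the bench. It carries four black cradles 90 mm apart in y, 14 mm side fences, and two 50 mm posts at x = 80, y = +-178 mm for the bar's hinge.
- cradle1 (a point): Cradle 1 of 4, a black ridge on the carrier, 36 mm wide (narrower than a flask), 100 mm long, 9 mm high, with a yellow toe stop at its lower end, 8 mm thick and 10 mm above the cradle. The point is on its top face, 39 mm uphill of the toe stop: a seated flask's origin is 13 mm above it along z. Axes as the carrier's.
- cradle2 (a point): Cradle 2 of 4, a black ridge on the carrier, 36 mm wide (narrower than a flask), 100 mm long, 9 mm high, with a yellow toe stop at its lower end, 8 mm thick and 10 mm above the cradle. The point is on its top face, 39 mm uphill of the toe stop: a seated flask's origin is 13 mm above it along z. Axes as the carrier's.
- cradle3 (a point): Cradle 3 of 4, a black ridge on the carrier, 36 mm wide (narrower than a flask), 100 mm long, 9 mm high, with a yellow toe stop at its lower end, 8 mm thick and 10 mm above the cradle. The point is on its top face, 39 mm uphill of the toe stop: a seated flask's origin is 13 mm above it along z. Axes as the carrier's.
- cradle4 (a point): Cradle 4 of 4, a black ridge on the carrier, 36 mm wide (narrower than a flask), 100 mm long, 9 mm high, with a yellow toe stop at its lower end, 8 mm thick and 10 mm above the cradle. The point is on its top face, 39 mm uphill of the toe stop: a seated flask's origin is 13 mm above it along z. Axes as the carrier's.
- bar (a joint): Hold-down bar: a steel U (10 mm rod, 92 mm arms, 356 mm wide) hinged along the carrier's upper edge, in rad: 0 = fully down, its cross rod 4 mm above seated flasks; 2.0 = fully swung back, up and away from the robot. It stays where it is left (hinge friction 0.3 Nm, some 3 N at the grip).
- bar_grip (a point): Middle of the bar's red grip: a 10 mm round rod along the carrier's y, 68 mm long, held 40 mm off the cross rod by two legs at its ends. With the bar down it is above the cross rod; relative to bar_hinge at joint 0 it lies at x = -92, z = +40 mm. Its axes turn with the bar.
- bar_hinge (a point): Point on the hinge axis of the bar in the middle of the carrier's width, at x = 80, z = 44 mm on the carrier; axes as the carrier's, the hinge turns about y (positive = opening).
- flask1: Culture flask: flat rose body 76 x 52 x 26 mm (along its own x, y, z) with a blue screw cap 24 mm in diameter and 22 mm long at its +x end; 106 mm over all, about 0.08 kg. Origin: the middle of the flat body (13 mm above what it lies on; the cap's end is at x = +68 mm). The two large faces are alike except for a paper label on one; either may be up. May be absent.
- flask2: Culture flask: flat rose body 76 x 52 x 26 mm (along its own x, y, z) with a blue screw cap 24 mm in diameter and 22 mm long at its +x end; 106 mm over all, about 0.08 kg. Origin: the middle of the flat body (13 mm above what it lies on; the cap's end is at x = +68 mm). The two large faces are alike except for a paper label on one; either may be up. May be absent.
- flask3: Culture flask: flat rose body 76 x 52 x 26 mm (along its own x, y, z) with a blue screw cap 24 mm in diameter and 22 mm long at its +x end; 106 mm over all, about 0.08 kg. Origin: the middle of the flat body (13 mm above what it lies on; the cap's end is at x = +68 mm). The two large faces are alike except for a paper label on one; either may be up. May be absent.
- flask4: Culture flask: flat rose body 76 x 52 x 26 mm (along its own x, y, z) with a blue screw cap 24 mm in diameter and 22 mm long at its +x end; 106 mm over all, about 0.08 kg. Origin: the middle of the flat body (13 mm above what it lies on; the cap's end is at x = +68 mm). The two large faces are alike except for a paper label on one; either may be up. May be absent.
- cap1 (a point): Centre of flask 1's blue cap, 57 mm from the flask's origin along its +x.
- cap2 (a point): Centre of flask 2's blue cap, 57 mm from the flask's origin along its +x.
- cap3 (a point): Centre of flask 3's blue cap, 57 mm from the flask's origin along its +x.
- cap4 (a point): Centre of flask 4's blue cap, 57 mm from the flask's origin along its +x.
- start (a joint): Green start button, 28 mm across, on a round grey housing on the bench in front of the rocker: 0 = out, 0.006 m = fully down (about 4 N); it springs back.
- start_top (a point): Middle of the green button's top face; it is pressed straight down.
- bottle: White reagent bottle, 64 mm in diameter, 150 mm tall, standing at the side; origin under its centre. Leave alone.
- tiprack: Teal pipette-tip rack with yellow tips, 120 x 85 x 68 mm; origin under its centre. Leave alone.
- orangebox: Orange box with grey lid, 90 x 130 x 57 mm, beyond the rocker; origin under its centre. Leave alone.
Not all that is in view belongs to the job. What is shaped like the flask3 but purple or turquoise is not meant.

How it is judged:
By the outcome, as a careful person would: the job done as asked, in the order asked, and still so for the second after the job is handed in, with the robot touching nothing.
Of flask1, flask2, flask3, flask4 only 3 to 4 are there at a start; the rules pass over those that are not, and their reading is None.
At some moment in a run one of flask1, flask2, flask3, flask4 may be knocked a few centimetres aside while the robot is not near it.
Once in a run the grip may slacken for a moment while it holds something.
It also fails if it takes over 210 s, if anything falls off the work surface, if the arm or the gripper's body presses on something with over 40 N, if the wrist force passes 120 N, or if a joint passes its speed limit or range.

### The arm

A 6-joint arm with a two-finger parallel gripper is mounted at the origin on the work surface. World frame = base frame: x ahead of the robot, y to its left, z up, the work surface at z = 0. Lengths are in m, angles in rad, forces in N, time in s.
With the tool pointing down it reaches from about 0.375 to 0.75 m from the base axis. Payload 9 kg.
Tool frame: the origin (TCP) lies on the front face of the gripper's body, between the roots of the fingers; the fingertips stand 73 mm ahead of it and the grasp point (between the pads) lies 54 mm ahead of it (manip.tcp_to_grasp is the distance from the TCP to the grasp point, in m); z points along the fingers, y is the direction in which the jaws open and shut (so a half turn about z gives the same grasp; the last joint's range is limited). The gripper opens to 85 mm and grips with 20 to 120 N. Pads are 22 mm wide; open, the fingers measure 114 mm over their backs; the gripper's body (76 mm by 85 mm) begins 54 mm behind the grasp point. The pads swing forward as they close: fully open they stand 13 mm farther back than shut.
Start: joints at [-1.321, 0.104, 0.097, 1.564, 0, 1.353], TCP at [0.271, -0.536, 0.304] pointing down, gripper open.
Joint ranges: [-2.99, 2.99], [-0.84, 1.86], [-1.1, 1.16], [-1.84, 2.11], [-1.51, 1.56], [-3.14, 3.14]. Speed limits (rad/s): [2.22, 2.22, 2.57, 3.14, 3.14, 3.14].

### API

Orientations are given as a 3x3 rotation matrix whose columns are the frame's x, y, z axes.
In Python, from cell import manip gives the robot as it stands. The module is installed in compiled form; this text tells all that it offers.
- The arm moves only by the shell command python3 -m jog 'ROWS' [FORCE]. ROWS is JSON, a list of rows, each a list of 7 numbers: the shift along the world's x, y, z in mm, then the turn, a rotation vector about the world's x, y, z in rad, then the closure, from 0 (fully open) to 1 (shut). A call has exactly 8 rows; each row shifts and turns the commanded pose from where the row before left it; what a row does not reach is not made up. A row lasts 1/12 s, in which the tool goes at most 41.7 mm and 7.16 degrees, less where a joint would pass 70% of its speed; a pose out of reach is approached as far as the arm can. A call with a gripper value outside its range is refused whole. The fingers move at their own pace and stop on an object; FORCE is the grip in N (left out, the last holds). Time passes only in rows, so rows that do not move let the fingers close, or fill a call up. It gives the time, the measured TCP pose, the force and the opening at its end, in the units of the state.
- manip.state(): the state, without advancing time (a new reading comes with each control period).
- manip.capture(name): name is "scene" or "top" or "wrist"; returns the picture (400x640x3 uint8, blue, green, red); there is no depth.
- manip.camera_params(name): a dict with "intrinsics" (3x3 intrinsics, pixels), "xyz" and "attitude" of the camera in the world; the wrist camera has in their place "T_tool_cam" (4x4, takes a point from camera to tool coordinates, whose origin is the TCP and whose axes are the flange's). Camera axes: x right, y up, looking along -z (the intrinsics and any distortion apply to the point x, -y, -z); pixel columns grow to the right and rows downward; lengths in m; the calibration is good to about 2 mm. A picture is of the moment at which its call begins: read the wrist's pose just before it. camera_params takes no time and is no camera call.
- manip.close_job(): hands the job in, once; it reports no verdict.
The state is a dict: "time_s": time; "joint_positions": joint angles; "joint_velocities": joint speeds; "joint_efforts": joint torques, N m; "tool_pos": TCP position; "ee_rot": TCP orientation; "force": force on the tool from outside, world axes, zero at the start; "wrist_torque": the same for the moment, N m; "opening": finger opening in m.
Only numpy, scipy, OpenCV 4.12 (cv2) and the standard library are available. Lean on these libraries where they do the work, as an engineer would, in place of code of your own. Each camera call takes 0.05 s, during which the arm holds its last target. There are 200 camera calls.

## Working session

There is one attempt and no reset: what is moved stays moved. The work goes in short steps, Python scripts to look and compute and a shell command to move; the robot and the scene stay as the last step left them, time stands still between calls to the robot, and variables do not carry over. Pictures are saved under pics/ and viewed, about 12 in all and at most 16, crops included, and the job is handed in when it is done.

```bash
mkdir -p pics
cat > h.py <<'E'
import numpy as np, cv2
from cell import manip
def cam(name):
    p=manip.camera_params(name); K=np.array(p["intrinsics"])
    if "T_tool_cam" in p:
        s=manip.state(); T=np.eye(4); T[:3,:3]=s["ee_rot"]; T[:3,3]=s["tool_pos"]; T=T@np.array(p["T_tool_cam"]); return K,T[:3,3],T[:3,:3]
    return K,np.array(p["xyz"]),np.array(p["attitude"])
def ray(c,u,v):
    K,o,R=c; d=np.linalg.inv(K)@[u,v,1]; d=R@np.array([d[0],-d[1],-d[2]]); return o,d/np.linalg.norm(d)
def onz(c,u,v,z):
    o,d=ray(c,u,v); return o+d*(z-o[2])/d[2]
def proj(c,P):
    K,o,R=c; q=R.T@(np.array(P)-o); q=K@np.array([q[0],-q[1],-q[2]]); return q[:2]/q[2]
def snap(name,f):
    c=cam(name); im=manip.capture(name); cv2.imwrite(f"pics/{f}.png",im); return c,im
E
python3 - <<'E'
from h import *
for n in("scene","top"):
    c,im=snap(n,n+"0"); print(n,manip.camera_params(n))
print(manip.camera_params("wrist"));print(manip.state())
E
```

```text
scene {'intrinsics': array([[443.1834318 ,   0.        , 322.81980172],
       [  0.        , 443.1834318 , 203.09248   ],
       [  0.        ,   0.        ,   1.        ]]), 'xyz': array([1.34466836, 0.05691028, 1.03739718]), 'attitude': array([[-4.06731807e-02, -7.27572331e-01,  6.84824208e-01],
       [ 9.99172293e-01, -3.00624995e-02,  2.74039267e-02],
       [ 6.49188556e-04,  6.85371979e-01,  7.28192852e-01]])}
top {'intrinsics': array([[516.05464013,   0.        , 318.85293513],
       [  0.        , 516.05464013, 200.42172693],
       [  0.        ,   0.        ,   1.        ]]), 'xyz': array([ 0.16853852, -0.01226616,  1.77923129]), 'attitude': array([[-2.10871148e-02,  9.81132647e-01, -1.92182366e-01],
       [-9.99772449e-01, -2.13133172e-02,  8.90430801e-04],
       [-3.22241300e-03,  1.92157411e-01,  9.81358826e-01]])}
{'intrinsics': array([[278.02848109,   0.        , 320.51231508],
       [  0.        , 278.02848109, 197.95926962],
       [  0.        ,   0.        ,   1.        ]]), 'T_tool_cam': array([[-2.16485678e-05,  9.52487028e-01,  3.04579153e-01,
         7.6
[... 401 characters left out ...]
05,  1.35310271e+00]), 'joint_velocities': array([ 1.96409854e-03,  1.66498905e-05,  1.59948416e-05, -4.73595123e-04,
        6.86384265e-04,  8.29039416e-04]), 'joint_efforts': array([ 6.63088824e-03, -5.58199203e+01,  5.04728365e+01,  1.27102368e-02,
       -1.70808917e-04,  2.16517441e-05]), 'tool_pos': array([ 0.27049699, -0.53532459,  0.30319708]), 'ee_rot': array([[ 8.92578478e-01,  4.50891984e-01, -2.80518278e-04],
       [ 4.50891982e-01, -8.92577738e-01,  1.18398489e-03],
       [ 2.83464926e-04, -1.18328287e-03, -9.99999260e-01]]), 'force': array([-0.30787925,  0.22470375, -0.15015899]), 'wrist_torque': array([-0.00601174,  0.02854363, -0.04313028]), 'opening': 0.08555786437452113}
```

View pics/top0.png

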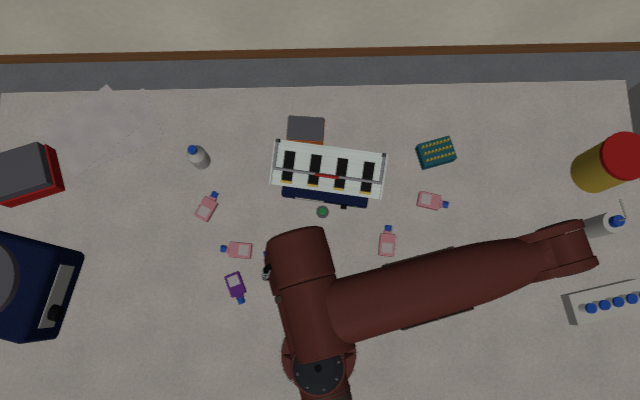

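View pics/scene0.png

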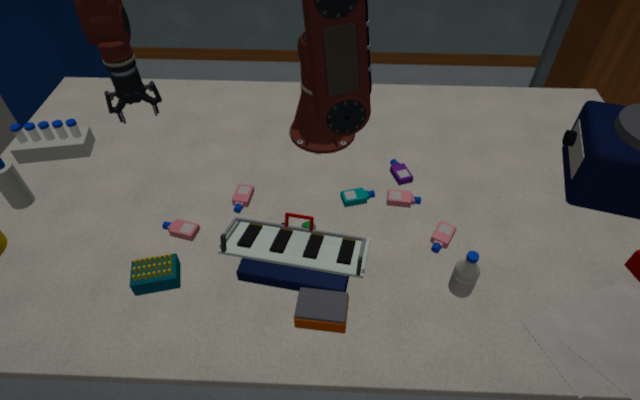

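```bash
cat > m.py <<'E'
from h import *
def comps(mask,amin):
    n,l,s,cc=cv2.connectedComponentsWithStats(mask.astype(np.uint8))
    return [(i,l==i,s[i],cc[i]) for i in range(1,n) if s[i][4]>=amin]
def hsv(im): return cv2.cvtColor(im,cv2.COLOR_BGR2HSV).astype(int)
def flasks(c,im,amin=60,z=0.026):
    H=hsv(im); h,s,v=H[...,0],H[...,1],H[...,2]
    pink=((h>165)|(h<8))&(s>60)&(v>120); blue=(h>100)&(h<122)&(s>120)&(v>80)
    pm=cv2.morphologyEx(pink.astype(np.uint8),cv2.MORPH_CLOSE,np.ones((9,9)))
    bl=comps(blue,8)
    out=[]
    for i,m,st,cc in comps(pm,amin):
        ct=cv2.findContours(m.astype(np.uint8),0,2)[0][0]; r=cv2.minAreaRect(ct)
        p=onz(c,*r[0],z)
        pts=[b for b in bl]; q=[onz(c,*b[3],0.013) for b in pts]
        d=[np.linalg.norm((x-p)[:2]) for x in q]
        k=int(np.argmin(d)) if d else -1
        if k>=0: a=(q[k]-p)[:2]; out.append((np.round(cc),st[4],np.round(p*1000),round(float(np.arctan2(a[1],a[0])),3),round(d[k]*1000)))
    return out
E
python3 - <<'E'
from m import *
for n in("scene","top"):
    c=cam(n); im=cv2.imread(f"pics/{n}0.png")
    print(n)
    for f in flasks(c,im): print(f)
    H=hsv(im); v=H[...,2]; g=(H[...,0]>50)&(H[...,0]<80)&(H[...,1]>80)
    for i,m,s,cc in comps(g,20): print("green",cc,s,onz(c,*cc,.04)*1000)
    for i,m,s,cc in comps((v<60),60):
        if 200<cc[0]<400 and 140<cc[1]<300: print("blk",cc,s)
a=cv2.imread("pics/top0.png")[110:225,255:400]; b=cv2.imread("pics/scene0.png")[205:305,210:380]
a=cv2.resize(a,(640,508),interpolation=2); cv2.imwrite("pics/a.png",a)
cv2.imwrite("pics/b.png",cv2.resize(b,(765,450),interpolation=2))
E
```

```text
scene
(array([242., 193.]), np.int32(271), array([ 363., -241.,   26.]), -0.173, 44)
(array([400., 196.]), np.int32(264), array([350., 264.,  26.]), 1.58, 57)
(array([183., 227.]), np.int32(312), array([ 508., -395.,   26.]), -1.898, 63)
(array([443., 233.]), np.int32(345), array([500., 377.,  26.]), -0.514, 43)
green [306.23333333 224.26666667] [304 221   5   7  30] [494.62333316 -26.13909934  40.        ]
blk [354.44444444 201.61111111] [341 195  28  11  90]
blk [249.2866242  235.23566879] [238 223  24  25 314]
blk [280.62820513 240.63141026] [270 229  22  24 312]
blk [312.88509317 245.67391304] [303 232  20  27 322]
blk [223.12195122 242.62195122] [221 234   6  18  82]
blk [345.82758621 251.21630094] [337 238  18  27 319]
blk [358.90322581 265.75806452] [357 257   5  19  62]
blk [289.25089767 276.36849192] [ 237  258  112   34 2228]
top
(array([431., 201.]), np.int32(234), array([ 504., -399.,   26.]), -1.806, 55)
(array([205., 208.]), np.int32(316), array([497., 378.,  26.]), -0.5, 54)
(array([387., 242.]), np.int32(241), array([ 359., -242.,   26.]), -0.137, 55)
(array([237., 250.]), np.int32(225), array([347., 264.,  26.]), 1.442, 54)
green [322.08510638 210.91489362] [319 207   8   8  47] [472.33100583 -24.12633521  40.        ]
blk [288.75722543 159.50867052] [283 151  12  18 173]
blk [315.15116279 163.23837209] [310 154  12  19 172]
blk [341.49710983 166.94797688] [336 158  12  19 173]
blk [367.98265896 170.54913295] [362 162  13  18 173]
blk [286.77272727 175.5       ] [282 171  11  10  88]
blk [312.86904762 179.23809524] [308 175  11  10  84]
blk [339.40963855 182.73493976] [335 179  10   9  83]
blk [365.66666667 186.52873563] [361 182  11  10  87]
blk [325.36971831 196.98004695] [282 186  86  23 852]
blk [374.30018908 293.91480369] [ 263  219  336  181 8991]
```

View pics/a.png

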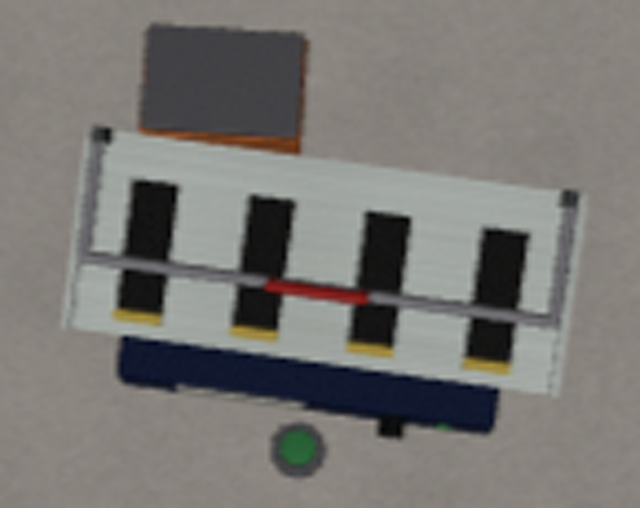

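```bash
cat > car.py <<'E'
from h import *
from scipy.optimize import least_squares
def Rc(psi,t=0.30):
    cz,sz,ct,st=np.cos(psi),np.sin(psi),np.cos(t),np.sin(t)
    x=np.array([cz*ct,sz*ct,st]); y=np.array([-sz,cz,0]); return np.c_[x,y,np.cross(x,y)]
def fit(obs,xt0=-.055):
    # obs: (cam,uv,fn(xt)->carrier pt)
    def f(p): return np.concatenate([proj(c,Rc(p[2])@fn(p[3])+[p[0],p[1],.082])-uv for c,uv,fn in obs])
    r=least_squares(f,[.56,-.02,0,xt0],loss="soft_l1"); return r.x,r.fun
E
python3 - <<'E'
from car import *
c=cam("top"); U=lambda x,y:np.array([(x+.5)/4.414-.5+255,(y+.5)/4.414-.5+110])
ys=[.135,.045,-.045,-.135]; obs=[]
for (p,q),y in zip([((155,183),(140,311)),((272,197),(257,327)),((388,213),(373,343)),((505,231),(490,360))],ys):
    obs.append((c,U(*p),lambda xt,y=y:np.array([xt+.1,y,.009])))
    obs.append((c,U(*q),lambda xt,y=y:np.array([xt,y,.019])))
obs.append((c,U(101,134),lambda xt:np.array([.08,.178,.05])))
obs.append((c,U(570,198),lambda xt:np.array([.08,-.178,.05])))
obs.append((c,U(317,291),lambda xt:np.array([-.012,0,.084])))
x,r=fit(obs); print(x,r.round(2))
x0=x;R=Rc(x[2]);o=np.array([x[0],x[1],.082])
for n,P in dict(hinge=[.08,0,.044],grip0=[-.012,0,.084],c1=[x[3]+.039,.135,.022],c2=[x[3]+.039,.045,.022],c3=[x[3]+.039,-.045,.022],c4=[x[3]+.039,-.135,.022]).items(): print(n,(R@P+o)*1000)
for th in(0,.5,1,1.5,2):
    g=np.array([-.092,0,.04]); s,k=np.sin(th),np.cos(th); g=np.array([k*g[0]+s*g[2],0,-s*g[0]+k*g[2]]); print(th,(R@(g+[.08,0,.044])+o)*1000)
cs=cam("scene")
print(proj(cs,R@[-.012,0,.084]+o),proj(cs,R@[.08,.178,.05]+o),proj(cs,R@[.08,-.178,.05]+o))
E
```

```text
[ 0.60296667 -0.04599455 -0.16034686 -0.0501431 ] [ 0.19 -0.31 -0.43  0.26  0.13  0.07 -0.51  0.23  0.38  0.01 -0.28  0.21
  0.49 -0.5  -0.2  -0.03 -0.61  0.02  0.82 -0.07  0.08  0.03]
hinge [665.5770897  -56.12086996 147.67642205]
grip0 [567.14443065 -40.20082708 158.70202261]
c1 [607.59395537  90.01134302  99.72439138]
c2 [593.22449901   1.16586635  99.72439138]
c3 [578.85504266 -87.67961031  99.72439138]
c4 [ 564.4855863  -176.52508698   99.72439138]
0 [567.14443065 -40.20082708 158.70202261]
0.5 [584.41245066 -42.99367675 205.1566636 ]
1 [621.55240502 -49.00052114 237.53813677]
1.5 [669.47113761 -56.75067525 247.91832814]
2 [716.43647146 -64.34663107 233.75580484]
[297.9345933  215.76906748] [358.99738692 257.25787082] [221.52511647 234.71407954]
```

View pics/b.png

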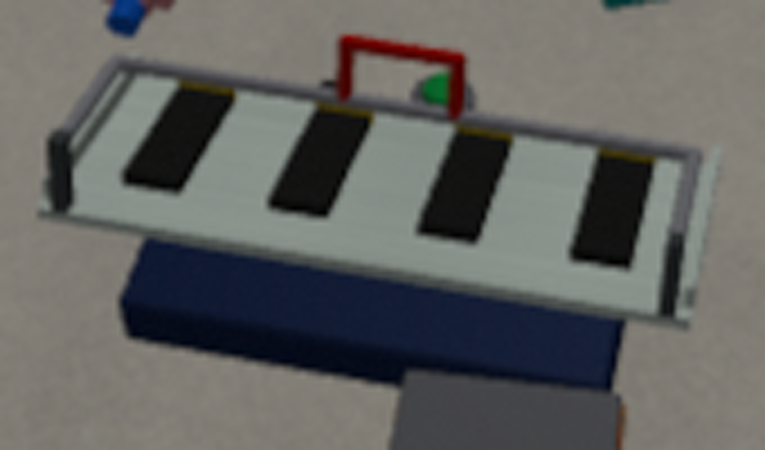

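```bash
python3 -m jog '[[18,31,3,0,0,0.059,0.3],[18,31,3,0,0,0.059,0.3],[18,31,3,0,0,0.059,0.3],[18,31,3,0,0,0.059,0.3],[18,31,3,0,0,0.059,0.3],[18,31,3,0,0,0.059,0.3],[18,31,3,0,0,0.059,0.3],[18,31,3,0,0,0.059,0.3]]' 20
python3 -m jog '[[18,31,3,0,0,0.059,0.3],[18,31,3,0,0,0.059,0.3],[18,31,3,0,0,0.059,0.3],[18,31,3,0,0,0.059,0.3],[18,31,3,0,0,0.059,0.3],[18,31,3,0,0,0.059,0.3],[18,31,3,0,0,0.059,0.3],[18,31,3,0,0,0.059,0.3]]'
python3 -m jog '[[0,0,0,0,0,0,0.3],[0,0,0,0,0,0,0.3],[0,0,0,0,0,0,0.3],[0,0,0,0,0,0,0.3],[0,0,0,0,0,0,0.3],[0,0,0,0,0,0,0.3],[0,0,0,0,0,0,0.3],[0,0,0,0,0,0,0.3]]'
python3 - <<'E'
from h import *
snap("wrist","w1"); print(manip.state()["ee_rot"].round(3))
E
```

```text
time_s: 0.77
tool_pos: [0.415, -0.2859, 0.3278]
ee_rot: [[0.588, 0.809, -0.0], [0.809, -0.588, 0.0], [0.0, -0.0, -1.0]]
force: [1.5, -1.0, 0.9]
opening: 0.0599
time_s: 1.43
tool_pos: [0.5591, -0.0377, 0.3518]
ee_rot: [[0.155, 0.988, -0.0], [0.988, -0.155, 0.0], [0.0, -0.0, -1.0]]
force: [-0.0, -0.4, -0.2]
opening: 0.0598
time_s: 2.1
tool_pos: [0.5584, -0.0401, 0.352]
ee_rot: [[0.159, 0.987, 0.0], [0.987, -0.159, -0.0], [-0.0, 0.0, -1.0]]
force: [-0.5, 0.1, 1.0]
opening: 0.06
[[ 0.159  0.987  0.   ]
 [ 0.987 -0.159 -0.   ]
 [-0.     0.    -1.   ]]
```

View pics/w1.png

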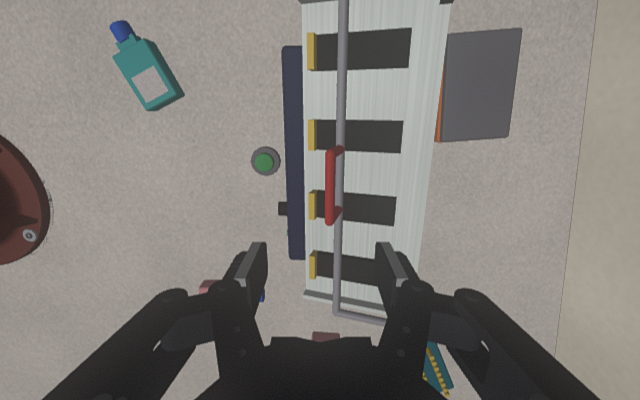

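Run:
```python
from car import *; from m import *
im=cv2.imread("pics/w1.png"); c=cam("wrist"); H=hsv(im)
yel=(H[...,0]>15)&(H[...,0]<35)&(H[...,1]>100)&(H[...,2]>90)
Y=[cc for cc in sorted([(s,c_) for i,m,s,c_ in comps(yel,60) if s[0]<330],key=lambda t:t[1][1])]
red=((H[...,0]<8)|(H[...,0]>172))&(H[...,1]>130)
obs=[];ys=[.135,.045,-.045,-.135]
blk=(H[...,2]<75)
for (s,cc),y in zip(Y,ys):
    u_in=s[0]+s[2]-.5; print("yel",s,cc)
    v=cc[1]
    row=im[int(round(v)),318:440].max(1); e=318+np.argmax(row>95)-.5; print("black end",e)
    obs.append((c,np.array([u_in,v]),lambda xt,y=y:np.array([xt,y,.009])))
    obs.append((c,np.array([s[0]-.5,v]),lambda xt,y=y:np.array([xt-.008,y,.019])))
    if y>-.1:
        obs.append((c,np.array([e,v-1]),lambda xt,y=y:np.array([xt+.1,y,.009])))
R=[(s,cc) for i,m,s,cc in comps(red,100)]; print(R)
obs.append((c,np.array([331,186.5]),lambda xt:np.array([-.012,0,.084])))
x,r=fit(obs); print(x,r.round(1))
g=(H[...,0]>50)&(H[...,0]<80)&(H[...,1]>80)
for i,m,s,cc in comps(g,60): print("green",cc,s,onz(c,*cc,.04)*1000)
R=Rc(x[2]);o=np.array([x[0],x[1],.082])
for n,P in dict(hinge=[.08,0,.044],grip0=[-.012,0,.084],c1=[x[3]+.039,.135,.022],c4=[x[3]+.039,-.135,.022]).items(): print(n,(R@P+o)*1000)
# button by two views
def tri(rs):
    A=sum(np.eye(3)-np.outer(d,d) for o,d in rs); b=sum((np.eye(3)-np.outer(d,d))@o for o,d in rs); return np.linalg.solve(A,b)
gc=[cc for i,m,s,cc in comps(g,60)]
print(tri([ray(c,*gc[0]),ray(cam("top"),322.1,210.9)]))
```

```text
yel [307  33   8  37 257] [310.03891051  50.72373541]
black end 337.5
yel [308 120   7  30 206] [310.94174757 134.73300971]
black end 335.5
yel [309 191   7  29 174] [311.77586207 205.13793103]
black end 324.5
yel [309 255   7  24 151] [311.78145695 266.82781457]
black end 333.5
[(array([325, 150,   8,  75, 512], dtype=int32), array([328.5390625 , 187.61132812]))]
[ 0.60417905 -0.04366213 -0.15611737 -0.05361009] [-0.7  1.2 -2.5  0.  69.1 -3.8  0.1 -0.8 -1.9 -0.2 63.9  2.2 -0.2 -1.5
 -1.5  0.4 68.7  7.1  0.3 -3.1 -0.3 -0.3  0.2  1.5]
green [263.51037344 162.14937759] [255 154  18  18 241] [480.64674071 -19.99912016  40.        ]
hinge [666.83174575 -53.52354803 147.67642205]
grip0 [568.33263365 -38.0199663  158.70202261]
c1 [604.9592064   92.87710445  98.69982593]
c4 [ 562.97853285 -173.83926746   98.69982593]
[ 0.47588661 -0.02373936  0.01873805]
```

Run:
```python
from car import *
c=cam("wrist"); t=cam("top"); ys=[.135,.045,-.045,-.135]; obs=[]
U=lambda x,y:np.array([(x+.5)/4.414-.5+255,(y+.5)/4.414-.5+110])
for u0,u1,v,y in zip([306.5,307.5,308.5,308.5],[316.5,316.5,315.5,315],[51,135,205.2,264.5],ys):
    obs.append((c,np.array([u0,v]),lambda xt,y=y:np.array([xt-.008,y,.019])))
    obs.append((c,np.array([u1,v]),lambda xt,y=y:np.array([xt,y,.009])))
for e,y in zip([(411,47),(403,136.5),(396,210)],ys): obs.append((c,np.array(e,float),lambda xt,y=y:np.array([xt+.1,y,.009])))
obs.append((c,np.array([329.,187.]),lambda xt:np.array([-.012,0,.084])))
nw=len(obs)
for (p,q),y in zip([((155,183),(140,311)),((272,197),(257,327)),((388,213),(373,343)),((505,231),(490,360))],ys):
    obs.append((t,U(*p),lambda xt,y=y:np.array([xt+.1,y,.009]))); obs.append((t,U(*q),lambda xt,y=y:np.array([xt,y,.019])))
obs.append((t,U(101,134),lambda xt:np.array([.08,.178,.05])));obs.append((t,U(570,198),lambda xt:np.array([.08,-.178,.05])))
for ob in(obs[:nw],obs):
    x,r=fit(ob); print(x.round(4),r.round(1))
    R=Rc(x[2]);o=np.array([x[0],x[1],.082])
    for n,P in dict(hinge=[.08,0,.044],grip0=[-.012,0,.084],c1=[x[3]+.039,.135,.022],c4=[x[3]+.039,-.135,.022]).items(): print(n,(R@P+o).round(4)*1000)
```

```text
[ 0.602  -0.0436 -0.1664 -0.0491] [ 0.5 -0.8  0.3  0.5  0.2 -0.7  0.1 -1.1 -0.3  0.4  1.  -1.3  0.1  2.3
  1.3 -0.4 -0.6 -0.5 -1.1  0.2 -1.2  2.3 -0.   0.9]
hinge [664.5 -54.1 147.7]
grip0 [566.2 -37.6 158.7]
c1 [608.4  92.2 100. ]
c4 [ 563.6 -174.1  100. ]
[ 0.6021 -0.0439 -0.1658 -0.0493] [ 0.5 -0.5  0.3  0.8  0.2 -0.4  0.2 -0.9 -0.3  0.6  1.  -1.2  0.2  2.5
  1.4 -0.3 -0.7 -0.2 -1.1  0.4 -1.2  2.4  0.1  1.2 -0.3 -0.5 -1.1  0.
 -0.4  0.  -1.2  0.2 -0.1  0.1 -1.   0.3 -0.  -0.3 -0.9  0.2 -1.1  0.
  0.3  0.5]
hinge [664.6 -54.4 147.7]
grip0 [566.3 -37.9 158.7]
c1 [608.3  91.9 100. ]
c4 [ 563.7 -174.3  100. ]
```

```bash
python3 -m jog '[[2,0.5,-20,0,0,0,0.3],[2,0.5,-20,0,0,0,0.3],[2,0.5,-20,0,0,0,0.3],[2,0.5,-20,0,0,0,0.3],[0,0,-20,0,0,0,0.3],[0,0,-20,0,0,0,0.3],[0,0,-19,0,0,0,0.3],[0,0,0,0,0,0,0.3]]' 30
python3 -m jog '[[0,0,0,0,0,0,1],[0,0,0,0,0,0,1],[0,0,0,0,0,0,1],[0,0,0,0,0,0,1],[0,0,0,0,0,0,1],[0,0,0,0,0,0,1],[0,0,0,0,0,0,1],[0,0,0,0,0,0,1]]'
```

```text
time_s: 2.82
tool_pos: [0.5648, -0.0371, 0.2088]
ee_rot: [[0.159, 0.987, -0.005], [0.987, -0.159, 0.002], [0.001, -0.006, -1.0]]
force: [0.3, 1.0, -0.8]
opening: 0.0598
time_s: 3.48
tool_pos: [0.5676, -0.0378, 0.2144]
ee_rot: [[0.158, 0.987, 0.003], [0.987, -0.158, -0.001], [-0.0, 0.003, -1.0]]
force: [4.2, -0.1, 5.9]
opening: 0.0087
```

```bash
python3 -m jog '[[2.9,-0.5,12.2,0,0,0,1],[2.9,-0.5,12.2,0,0,0,1],[5.8,-1,11,0,0,0,1],[5.8,-1,11,0,0,0,1],[8.3,-1.4,9.3,0,0,0,1],[8.3,-1.4,9.3,0,0,0,1],[10.3,-1.7,6.8,0,0,0,1],[10.3,-1.7,6.8,0,0,0,1]]' 40
python3 -m jog '[[11.6,-1.9,4.2,0,0,0,1],[11.6,-1.9,4.2,0,0,0,1],[12.3,-2,1,0,0,0,1],[12.3,-2,1,0,0,0,1],[12.2,-2,-2,0,0,0,1],[12.2,-2,-2,0,0,0,1],[11.3,-1.9,-5,0,0,0,1],[11.3,-1.9,-5,0,0,0,1]]'
python3 -m jog '[[8,-1.3,-5.6,0,0,0,1],[0,0,0,0,0,0,1],[0,0,0,0,0,0,1],[0,0,0,0,0,0,1],[0,0,0,0,0,0,1],[0,0,0,0,0,0,1],[0,0,0,0,0,0,1],[0,0,0,0,0,0,1]]'
```

```text
time_s: 4.15
tool_pos: [0.6185, -0.0461, 0.2937]
ee_rot: [[0.158, 0.987, -0.006], [0.987, -0.158, 0.0], [-0.001, -0.006, -1.0]]
force: [-6.1, -0.4, 5.3]
opening: 0.0083
time_s: 4.82
tool_pos: [0.7159, -0.0623, 0.2887]
ee_rot: [[0.158, 0.987, -0.001], [0.987, -0.158, -0.0], [-0.0, -0.001, -1.0]]
force: [-3.9, 0.3, 2.1]
opening: 0.0083
time_s: 5.48
tool_pos: [0.7182, -0.0625, 0.2864]
ee_rot: [[0.158, 0.987, -0.011], [0.987, -0.158, 0.0], [-0.002, -0.011, -1.0]]
force: [-44.5, 4.7, 34.4]
opening: 0.0081
```

```bash
python3 -m jog '[[-3,0,2,0,0,0,1],[0,0,0,0,0,0,0.78],[0,0,0,0,0,0,0.75],[0,0,0,0,0,0,0.75],[0,0,0,0,0,0,0.75],[0,0,20,0,0,0,0.75],[0,0,30,0,0,0,0.75],[-5,0,35,0,0,0,0.75]]' 30
python3 -m jog '[[-15,-22,10,0,0,-0.01,0.4],[-19,-30,5,0,0,-0.01,0.2],[-19,-30,0,0,0,-0.01,0.1],[-19,-30,0,0,0,-0.01,0.1],[-19,-30,0,0,0,-0.01,0.1],[-19,-30,-5,0,0,-0.01,0.1],[-19,-30,-10,0,0,-0.01,0.1],[-19,-30,-15,0,0,-0.01,0.1]]'
python3 -m jog '[[-19,-30,-20,0,0,-0.01,0.1],[-19,-30,-20,0,0,-0.01,0.1],[-15,-25,-20,0,0,-0.01,0.1],[-5,-15,-20,0,0,-0.01,0.1],[0,0,-10,0,0,0,0.1],[0,0,0,0,0,0,0.1],[0,0,0,0,0,0,0.1],[0,0,0,0,0,0,0.1]]'
cat >> m.py <<'E'
def look(f,expect=None):
    """wrist picture; flask poses and moves (mm/rad) that bring the tool over the flask"""
    c,im=snap("wrist",f); s=manip.state(); H=hsv(im); h,sa,v=H[...,0],H[...,1],H[...,2]
    pink=(((h>165)|(h<8))&(sa>50)&(v>100)); blue=(h>100)&(h<122)&(sa>120)&(v>50)
    pm=cv2.morphologyEx(pink.astype(np.uint8),cv2.MORPH_CLOSE,np.ones((25,25)))
    bl=[(onz(c,*cc,0.013),st) for i,m,st,cc in comps(blue,60)]
    for i,m,st,cc in comps(pm,800):
        ct=max(cv2.findContours(m.astype(np.uint8),0,2)[0],key=cv2.contourArea)
        W=np.array([onz(c,*p[0],.026)[:2]*1000 for p in ct],np.float32)
        r=cv2.minAreaRect(W); p=np.array(r[0]); 
        if bl:
            k=min(bl,key=lambda b:np.linalg.norm(b[0][:2]*1000-p)); a=k[0][:2]*1000-p
            ang=np.arctan2(a[1],a[0]); B=cv2.boxPoints(r); e=[B[1]-B[0],B[2]-B[1]]; e=max(e,key=np.linalg.norm)
            ea=np.arctan2(e[1],e[0]); ea+=np.pi*np.round((ang-ea)/np.pi)
            cur=np.arctan2(s["ee_rot"][1,0],s["ee_rot"][0,0]); t=(ea+np.pi-cur+np.pi)%(2*np.pi)-np.pi
            # body vs. its mid: rect centre biased by visible near sides; print size to judge
            print("flask px",cc.round(),"ctr",p.round(1),"size",np.round(r[1],1),"yaw cap",round(ang,3),"edge",round(ea,3),"capdist",np.linalg.norm(a).round(1),"turn",round(t,3),"shift",(p-s["tool_pos"][:2]*1000).round(1))
    print("tcp",(s["tool_pos"]*1000).round(1))
E
python3 -c "
from m import *
look('w2')"
```

```text
time_s: 6.15
tool_pos: [0.7157, -0.0636, 0.3674]
ee_rot: [[0.158, 0.987, -0.004], [0.987, -0.158, 0.001], [0.001, -0.004, -1.0]]
force: [1.0, 0.5, 0.7]
opening: 0.0215
time_s: 6.82
tool_pos: [0.5672, -0.2972, 0.3551]
ee_rot: [[0.237, 0.971, 0.002], [0.971, -0.237, -0.001], [-0.001, 0.002, -1.0]]
force: [0.1, -0.3, 0.0]
opening: 0.0768
time_s: 7.48
tool_pos: [0.5109, -0.3949, 0.2657]
ee_rot: [[0.274, 0.962, 0.001], [0.962, -0.274, -0.001], [-0.001, 0.001, -1.0]]
force: [0.2, 1.3, -0.6]
opening: 0.077
flask px [144.  79.] ctr [ 362.6 -243. ] size [51.  87.3] yaw cap -0.071 edge -0.128 capdist 46.0 turn 1.72 shift [-148.4  152.1]
flask px [317. 185.] ctr [ 505.1 -398.4] size [84.9 50.5] yaw cap -1.885 edge -1.828 capdist 56.7 turn 0.02 shift [-5.9 -3.4]
tcp [ 511. -395.  266.]
```

View pics/w2.png

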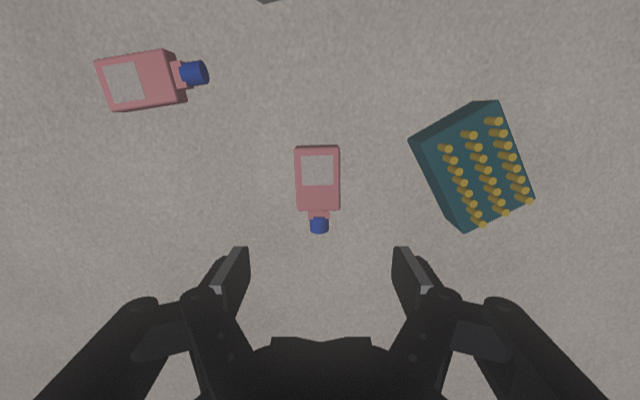

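```bash
python3 -m jog '[[-5,0,-30,0,0,0.02,0.1],[0,0,-30,0,0,0,0.1],[0,0,-30,0,0,0,0.1],[0,0,-30,0,0,0,0.1],[0,0,-30,0,0,0,0.1],[0,0,-25,0,0,0,0.1],[0,0,-19,0,0,0,0.1],[0,0,0,0,0,0,0.1]]' 40
python3 -m jog '[[0,0,0,0,0,0,1],[0,0,0,0,0,0,1],[0,0,0,0,0,0,1],[0,0,0,0,0,0,1],[0,0,0,0,0,0,1],[0,0,0,0,0,0,1],[0,0,0,0,0,0,1],[0,0,0,0,0,0,1]]'
python3 -c "
from m import *
look('w3')"
```

```text
time_s: 8.2
tool_pos: [0.5043, -0.3934, 0.0668]
ee_rot: [[0.255, 0.967, -0.003], [0.967, -0.255, 0.004], [0.003, -0.004, -1.0]]
force: [-0.5, 0.3, -0.6]
opening: 0.0766
time_s: 8.87
tool_pos: [0.5062, -0.3967, 0.0731]
ee_rot: [[0.256, 0.967, 0.003], [0.967, -0.256, -0.003], [-0.002, 0.004, -1.0]]
force: [1.1, 2.0, 7.7]
opening: 0.0513
flask px [320. 272.] ctr [ 505.5 -394.9] size [82.8 50.2] yaw cap 2.132 edge 1.311 capdist 163.5 turn 3.14 shift [-0.7  1.8]
tcp [ 506.2 -396.7   73.1]
```

View pics/w3.png

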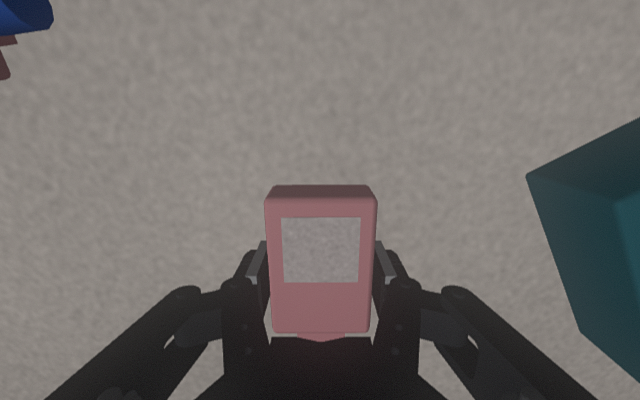

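```bash
cat >> m.py <<'E'
def held(v0,v1,zt):
    c=cam("wrist"); s=manip.state(); Rt=np.array(s["ee_rot"]); t=np.array(s["tool_pos"])
    # flask top face is at tool z = 54+? -> given world-height-free: plane tool z = zt
    r=[]
    for v in(v0,v1):
        o,d=ray(c,320,v); o=Rt.T@(o-t); d=Rt.T@d; r.append(((o+d*(zt-o[2])/d[2])[0]*1000).round(1))
    print("tool x of base/neck edges",r,"mid",sum(r)/2)
E
python3 -c "
from m import *
held(197,333,.0731-.026)"
```

```text
tool x of base/neck edges [np.float64(40.2), np.float64(-34.4)] mid 2.900000000000002
```

```bash
cat > go.py <<'E'
from car import *
from scipy.spatial.transform import Rotation as Ro
O=np.array([.6021,-.0439,.082]); PSI=-.1658; XT=-.0493; R=Rc(PSI)
def place(k,hx,hz,up=0,dx=0):
    """k cradle 1..4; flask origin in hand at tool (hx,0,hz) mm; up/dx mm above / uphill of seat"""
    y=[.135,.045,-.045,-.135][k-1]; P=O+R@[XT+.039+dx/1000,y,.022+up/1000]
    Rt=np.c_[-R[:,0],R[:,1],-R[:,2]]; T=P-Rt@[hx/1000,0,hz/1000]
    s=manip.state(); rv=Ro.from_matrix(Rt@np.array(s["ee_rot"]).T).as_rotvec()
    print("target",(T*1000).round(1),"shift",((T-s["tool_pos"])*1000).round(1),"turn",rv.round(3),"n",R[:,2].round(3),"xc",R[:,0].round(3))
if __name__=="__main__":
    import sys; place(int(sys.argv[1]),*map(float,sys.argv[2:]))
E
python3 go.py 4 2.9 60.1 40 3
```

```text
target [ 540.1 -170.4  197.3] shift [ 33.9 226.3 124.2] turn [-0.284 -0.178  1.65 ] n [-0.291  0.049  0.955] xc [ 0.942 -0.158  0.296]
```

```bash
python3 -m jog '[[0,0,10,0,0,0,1],[0,0,36,0,0,0,1],[0,0,36,0,0,0,1],[0,0,36,0,0,0,1],[2.1,14.1,30,-0.0178,-0.0111,0.103,1],[2.1,14.1,0,-0.0178,-0.0111,0.103,1],[2.1,14.1,0,-0.0178,-0.0111,0.103,1],[2.1,14.1,0,-0.0178,-0.0111,0.103,1]]' 50
python3 -m jog '[[2.1,14.1,0,-0.0178,-0.0111,0.103,1],[2.1,14.1,0,-0.0178,-0.0111,0.103,1],[2.1,14.1,0,-0.0178,-0.0111,0.103,1],[2.1,14.1,0,-0.0178,-0.0111,0.103,1],[2.1,14.1,0,-0.0178,-0.0111,0.103,1],[2.1,14.1,0,-0.0178,-0.0111,0.103,1],[2.1,14.1,0,-0.0178,-0.0111,0.103,1],[2.1,14.1,0,-0.0178,-0.0111,0.103,1]]'
python3 -m jog '[[2.1,14.1,0,-0.0178,-0.0111,0.103,1],[2.1,14.1,0,-0.0178,-0.0111,0.103,1],[2.1,14.1,-6,-0.0178,-0.0111,0.103,1],[2.1,14.1,-6,-0.0178,-0.0111,0.103,1],[0,0,-6,0,0,0,1],[0,0,-6,0,0,0,1],[0,0,0,0,0,0,1],[0,0,0,0,0,0,1]]'
python3 go.py 4 2.9 60.1 0 3
python3 -c "
from m import *
snap('wrist','w4')"
```

```text
time_s: 9.58
tool_pos: [0.5137, -0.339, 0.2205]
ee_rot: [[-0.155, 0.986, 0.06], [0.985, 0.159, -0.063], [-0.071, 0.05, -0.996]]
force: [0.5, 0.5, -1.0]
opening: 0.0514
time_s: 10.25
tool_pos: [0.5302, -0.2258, 0.2196]
ee_rot: [[-0.81, 0.545, 0.218], [0.54, 0.837, -0.09], [-0.231, 0.045, -0.972]]
force: [-0.3, 1.2, -2.0]
opening: 0.0511
time_s: 10.92
tool_pos: [0.5384, -0.1706, 0.1943]
ee_rot: [[-0.942, 0.17, 0.289], [0.162, 0.985, -0.054], [-0.294, -0.004, -0.956]]
force: [-0.3, -1.1, -1.0]
opening: 0.0512
target [ 551.7 -172.4  159.1] shift [ 13.3  -1.7 -35.2] turn [ 0.003 -0.003  0.005] n [-0.291  0.049  0.955] xc [ 0.942 -0.158  0.296]
```

View pics/w4.png

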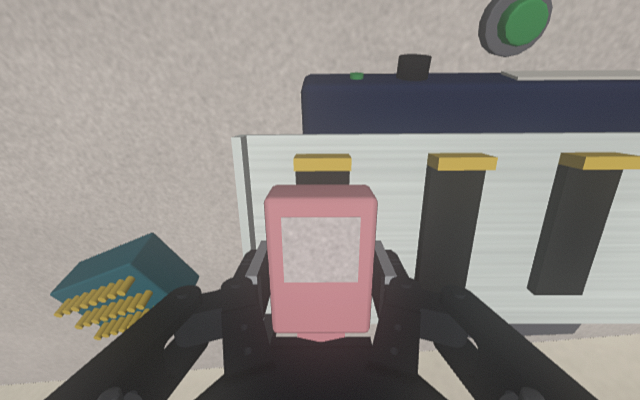

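```bash
python3 -m jog '[[2.6,-0.2,-7,0,0,0.002,1],[2.6,-0.2,-7,0,0,0.002,1],[2.6,-0.2,-7,0,0,0,1],[2.6,-0.2,-7,0,0,0,1],[2.0,-0.1,-5,0,0,0,1],[0.3,0,-1,0,0,0,1],[0.3,0,-1,0,0,0,1],[0,0,0,0,0,0,1]]' 50
python3 go.py 4 2.9 60.1 0 0
```

```text
time_s: 11.63
tool_pos: [0.5516, -0.1709, 0.1592]
ee_rot: [[-0.943, 0.164, 0.289], [0.156, 0.986, -0.052], [-0.294, -0.004, -0.956]]
force: [0.0, 0.3, -0.8]
opening: 0.051
target [ 548.9 -171.9  158.2] shift [-2.7 -1.  -1. ] turn [ 0.004 -0.002 -0.001] n [-0.291  0.049  0.955] xc [ 0.942 -0.158  0.296]
```

```bash
python3 -m jog '[[0.3,0,-1,0,0,0,1],[0,0,0,0,0,0,1],[0.3,0,-1,0,0,0,1],[0,0,0,0,0,0,1],[0,0,0,0,0,0,1],[0,0,0,0,0,0,1],[0,0,0,0,0,0,1],[0,0,0,0,0,0,1]]' 50
python3 -m jog '[[-0.9,0.2,-0.3,0,0,0,1],[-0.9,0.2,-0.3,0,0,0,1],[-0.9,0.2,-0.3,0,0,0,1],[0,0,0,0,0,0,1],[0,0,0,0,0,0,1],[0,0,0,0,0,0,1],[0,0,0,0,0,0,1],[0,0,0,0,0,0,1]]'
python3 go.py 4 2.9 60.1 0 0
```

```text
time_s: 12.3
tool_pos: [0.5521, -0.171, 0.1587]
ee_rot: [[-0.943, 0.164, 0.29], [0.155, 0.986, -0.053], [-0.294, -0.005, -0.956]]
force: [-10.1, 2.3, 11.3]
opening: 0.0511
time_s: 12.97
tool_pos: [0.5505, -0.1709, 0.1583]
ee_rot: [[-0.942, 0.164, 0.293], [0.155, 0.986, -0.054], [-0.297, -0.005, -0.955]]
force: [0.3, 0.1, 6.5]
opening: 0.051
target [ 548.9 -171.9  158.2] shift [-1.6 -0.9 -0. ] turn [ 0.005  0.001 -0.001] n [-0.291  0.049  0.955] xc [ 0.942 -0.158  0.296]
```

```bash
python3 -m jog '[[-1,0.2,-0.2,0,0,0,1],[-0.9,0.2,-0.3,0,0,0,1],[0,0,0,0,0,0,1],[0,0,0,0,0,0,1],[0,0,0,0,0,0,1],[0,0,0,0,0,0,1],[0,0,0,0,0,0,1],[0,0,0,0,0,0,1]]' 50
python3 go.py 4 2.9 60.1 0 0;python3 -c "
from m import *
snap('wrist','w5')"
```

```text
time_s: 13.63
tool_pos: [0.5489, -0.1706, 0.1578]
ee_rot: [[-0.942, 0.164, 0.293], [0.155, 0.986, -0.054], [-0.298, -0.005, -0.955]]
force: [3.8, -0.6, 6.4]
opening: 0.0513
target [ 548.9 -171.9  158.2] shift [ 0.  -1.3  0.5] turn [ 0.006  0.002 -0.001] n [-0.291  0.049  0.955] xc [ 0.942 -0.158  0.296]
```

View pics/w5.png

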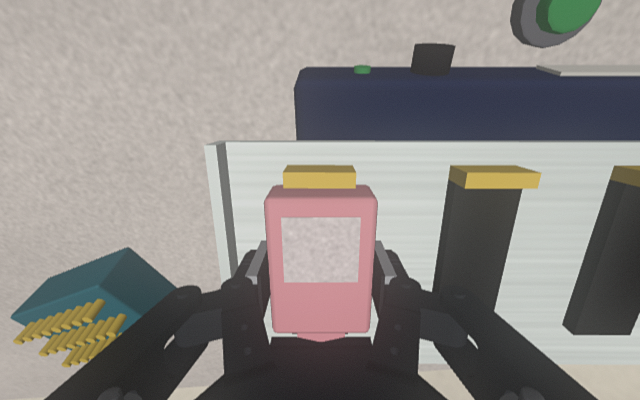

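```bash
python3 -m jog '[[-0.9,0.2,-0.3,0,0,0,1],[0,0,0,0,0,0,1],[0,0,0,0,0,0,1],[0,0,0,0,0,0,0.3],[0,0,0,0,0,0,0.25],[0,0,0,0,0,0,0.25],[-1.5,0.2,5,0,0,0,0.25],[-5.8,1,19,0,0,0,0.25]]' 50
python3 -m jog '[[-5.8,1,19,0,0,0,0.25],[-8,1,25,0,0,0,0.25],[-8,1,25,0,0,0,0.2],[-10,1,25,0,0,0,0.1],[-10,0,20,0,0,0,0.1],[0,0,0,0,0,0,0.1],[0,0,0,0,0,0,0.1],[0,0,0,0,0,0,0.1]]'
python3 -c "
from m import *
c,im=snap('wrist','w6'); print(manip.state()['force'].round(1))
c,im=snap('top','t6')
for f in flasks(c,im): print(f)"
```

```text
time_s: 14.35
tool_pos: [0.5378, -0.1676, 0.1764]
ee_rot: [[-0.944, 0.164, 0.285], [0.157, 0.986, -0.049], [-0.289, -0.002, -0.957]]
force: [-0.1, 0.2, -0.1]
opening: 0.0644
time_s: 15.02
tool_pos: [0.4974, -0.1645, 0.293]
ee_rot: [[-0.943, 0.164, 0.289], [0.156, 0.986, -0.052], [-0.293, -0.004, -0.956]]
force: [0.9, -0.8, -0.3]
opening: 0.0769
[ 0.9 -0.6 -0.1]
(array([205., 208.]), np.int32(314), array([496., 378.,  26.]), -0.499, 55)
(array([387., 242.]), np.int32(214), array([ 359., -243.,   26.]), -0.122, 55)
(array([237., 250.]), np.int32(231), array([347., 264.,  26.]), 1.453, 54)
```

View pics/w6.png

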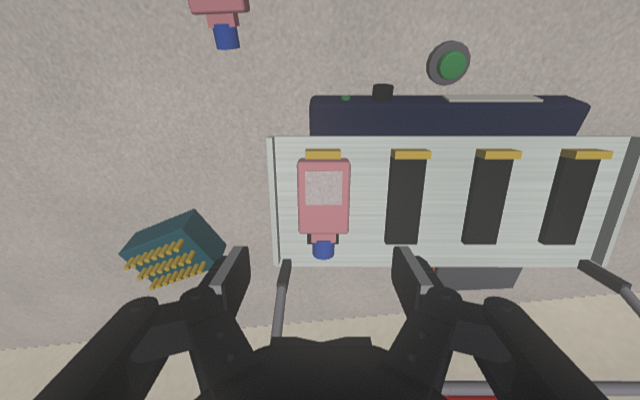

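```bash
python3 -m jog '[[-22,-13,-7,0.008,0.049,0.004,0.1],[-22,-13,-7,0.008,0.049,0.004,0.1],[-22,-13,-7,0.008,0.049,0.004,0.1],[-22,-13,-7,0.008,0.049,0.004,0.1],[-22,-13,-7,0.008,0.049,0.004,0.1],[-22,-13,-7,0.008,0.049,0.004,0.1],[0,0,0,0,0,0,0.1],[0,0,0,0,0,0,0.1]]' 50
python3 -c "
from m import *
look('w7');print(manip.state()['ee_rot'].round(3))"
```

```text
time_s: 15.78
tool_pos: [0.365, -0.2427, 0.2502]
ee_rot: [[-0.99, 0.141, -0.001], [0.141, 0.99, 0.001], [0.001, 0.001, -1.0]]
force: [-0.3, -0.1, -0.8]
opening: 0.0767
flask px [321. 180.] ctr [ 359. -242.] size [50.7 87.2] yaw cap -0.123 edge -0.129 capdist 57.2 turn 0.011 shift [-6.6  0.4]
tcp [ 365.6 -242.4  250.8]
[[-0.99  0.14  0.  ]
 [ 0.14  0.99  0.  ]
 [-0.    0.   -1.  ]]
```

```bash
python3 -m jog '[[-6,0.5,-26,0,0,0.01,0.1],[-5.5,0.5,-30,0,0,0,0.1],[0,0,-30,0,0,0,0.1],[0,0,-30,0,0,0,0.1],[0,0,-30,0,0,0,0.1],[0,0,-20,0,0,0,0.1],[0,0,-10,0,0,0,0.1],[0,0,0,0,0,0,0.1]]' 50
python3 -m jog '[[0,0,0,0,0,0,1],[0,0,0,0,0,0,1],[0,0,0,0,0,0,1],[0,0,0,0,0,0,1],[0,0,0,0,0,0,1],[0,0,0,0,0,0,1],[0,0,0,0,0,0,1],[0,0,0,0,0,0,1]]'
cat >> m.py <<'E'
def grip(f):
    c,im=snap("wrist",f); s=manip.state(); H=hsv(im)
    col=H[150:345,272:276]; u=345
    pink=(((H[...,0]>165)|(H[...,0]<8))&(H[...,1]>50)&(H[...,2]>70))
    from numpy import where
    for u in(290,320,350):
        r=where(pink[150:360,u])[0]+150; print(u,r.min(),r.max(),end="; ")
    col=H[180:350,300,2]; print("V col300",H[184:204,300,2].tolist())
    rows=where(pink[240:262].all(0)*1)[0] if 0 else where(pink[300])[0]; print("sides at row300",rows.min(),rows.max(),"opening",round(s["opening"],4),"tcp z",round(s["tool_pos"][2]*1000,1))
E
python3 -c "
from m import *
grip('w8')"
```

```text
time_s: 16.5
tool_pos: [0.3537, -0.24, 0.0736]
ee_rot: [[-0.992, 0.128, -0.001], [0.128, 0.992, 0.001], [0.001, 0.001, -1.0]]
force: [-0.4, 0.2, -0.6]
opening: 0.0768
time_s: 17.17
tool_pos: [0.355, -0.2425, 0.0776]
ee_rot: [[-0.992, 0.129, 0.003], [0.129, 0.992, -0.004], [-0.003, -0.003, -1.0]]
force: [0.1, 1.6, 7.3]
opening: 0.0509
290 191 331; 320 190 340; 350 190 332; V col300 [136, 140, 140, 139, 139, 132, 122, 119, 118, 119, 120, 121, 120, 122, 120, 122, 122, 123, 129, 138]
sides at row300 273 368 opening 0.0508 tcp z 77.6
```

```bash
python3 -c "
from m import *
held(201.5,332,.0776-.026)"; python3 go.py 3 3 64.6 40 3
```

```text
tool x of base/neck edges [np.float64(38.6), np.float64(-36.1)] mid 1.25
target [553.7 -81.4 201.7] shift [198.7 161.1 124.1] turn [-0.041 -0.294 -0.035] n [-0.291  0.049  0.955] xc [ 0.942 -0.158  0.296]
```

```bash
python3 -m jog '[[0,0,10,0,0,0,1],[0,0,36,0,0,0,1],[0,0,36,0,0,0,1],[0,10,36,0,0,0,1],[5,25,30,-0.005,-0.037,-0.004,1],[10,30,0,-0.005,-0.037,-0.004,1],[18,30,0,-0.005,-0.037,-0.004,1],[24,30,0,-0.005,-0.037,-0.004,1]]' 50
python3 -m jog '[[30,20,0,-0.005,-0.037,-0.004,1],[30,10,0,-0.005,-0.037,-0.004,1],[30,4,0,-0.005,-0.037,-0.004,1],[30,2,-5,-0.005,-0.037,-0.004,1],[20,0,-10,0,0,0,1],[0,0,-10,0,0,0,1],[0,0,0,0,0,0,1],[0,0,0,0,0,0,1]]'
python3 go.py 3 1.25 64.6 2 3;python3 -c "
from m import *
snap('wrist','w9')
im=cv2.imread('pics/w9.png');H=hsv(im)
yel=(H[...,0]>15)&(H[...,0]<35)&(H[...,1]>100)&(H[...,2]>90)
for i,m,s,cc in comps(yel,100): print(s,cc.round(1))"
```

```text
time_s: 17.88
tool_pos: [0.4113, -0.1158, 0.2259]
ee_rot: [[-0.977, 0.148, 0.152], [0.146, 0.989, -0.024], [-0.154, -0.002, -0.988]]
force: [1.6, 0.1, -0.7]
opening: 0.0513
time_s: 18.55
tool_pos: [0.5502, -0.0804, 0.1985]
ee_rot: [[-0.943, 0.161, 0.29], [0.155, 0.987, -0.045], [-0.293, 0.003, -0.956]]
force: [-0.2, -0.2, 0.5]
opening: 0.0509
target [563.1 -83.  164.9] shift [ 12.9  -2.7 -33.6] turn [-0.003 -0.002 -0.004] n [-0.291  0.049  0.955] xc [ 0.942 -0.158  0.296]
[151 156  65  16 890] [180.6 163.6]
[292 156  56  17 935] [319.4 164. ]
[423 156  66  17 935] [457.5 164. ]
[556 156  73  17 911] [595.9 164. ]
[  0 275  48  30 579] [ 21.4 289.6]
[  0 289  68  37 864] [ 32.5 307.1]
[ 14 302  74  36 874] [ 51.1 319.8]
```

```bash
python3 -m jog '[[2.6,-0.6,-7,0,0,-0.002,1],[2.6,-0.6,-7,0,0,-0.002,1],[2.6,-0.6,-7,0,0,0,1],[2.6,-0.6,-7,0,0,0,1],[2.3,-0.5,-5.5,0,0,0,1],[0.3,0,-1,0,0,0,1],[0.3,0,-1,0,0,0,1],[0,0,0,0,0,0,1]]' 50
python3 -m jog '[[0.3,0,-1,0,0,0,1],[0,0,0,0,0,0,1],[0,0,0,0,0,0,1],[0,0,0,0,0,0,1],[0,0,0,0,0,0,1],[0,0,0,0,0,0,1],[0,0,0,0,0,0,1],[0,0,0,0,0,0,1]]' 50
python3 go.py 3 1.25 64.6 0 0
```

```text
time_s: 19.27
tool_pos: [0.5643, -0.0834, 0.1631]
ee_rot: [[-0.942, 0.165, 0.291], [0.158, 0.986, -0.047], [-0.295, 0.002, -0.956]]
force: [0.1, 0.1, -0.6]
opening: 0.0508
time_s: 19.93
tool_pos: [0.5647, -0.0834, 0.1628]
ee_rot: [[-0.942, 0.165, 0.291], [0.158, 0.986, -0.047], [-0.295, 0.002, -0.955]]
force: [-5.5, 1.7, 5.2]
opening: 0.0509
target [560.9 -82.6 162.1] shift [-3.8  0.8 -0.8] turn [-0.002 -0.     0.   ] n [-0.291  0.049  0.955] xc [ 0.942 -0.158  0.296]
```

```bash
python3 -m jog '[[-0.9,0.2,-0.3,0,0,0,1],[-0.9,0.2,-0.3,0,0,0,1],[-0.9,0.2,-0.3,0,0,0,1],[-0.9,0.2,-0.3,0,0,0,1],[-0.5,0.1,-0.2,0,0,0,1],[0,0,0,0,0,0,1],[0,0,0,0,0,0,1],[0,0,0,0,0,0,1]]' 50
python3 -m jog '[[-0.5,0.1,-0.2,0,0,0,1],[0,0,0,0,0,0,1],[0,0,0,0,0,0,1],[0,0,0,0,0,0,1],[0,0,0,0,0,0,1],[0,0,0,0,0,0,1],[0,0,0,0,0,0,1],[0,0,0,0,0,0,1]]' 50
python3 go.py 3 1.25 64.6 0 0
```

```text
time_s: 20.6
tool_pos: [0.5612, -0.0828, 0.1618]
ee_rot: [[-0.942, 0.165, 0.293], [0.158, 0.986, -0.047], [-0.297, 0.002, -0.955]]
force: [0.5, 0.1, 5.9]
opening: 0.0507
time_s: 21.27
tool_pos: [0.5608, -0.0827, 0.1616]
ee_rot: [[-0.942, 0.165, 0.293], [0.158, 0.986, -0.047], [-0.297, 0.002, -0.955]]
force: [0.1, -0.0, 5.5]
opening: 0.051
target [560.9 -82.6 162.1] shift [0.1 0.1 0.4] turn [-0.001  0.002  0.   ] n [-0.291  0.049  0.955] xc [ 0.942 -0.158  0.296]
```

```bash
python3 -m jog '[[-0.9,0.2,-0.3,0,0,0,1],[-0.5,0.1,-0.2,0,0,0,1],[0,0,0,0,0,0,1],[0,0,0,0,0,0,1],[0,0,0,0,0,0,1],[0,0,0,0,0,0,1],[0,0,0,0,0,0,1],[0,0,0,0,0,0,1]]' 50
python3 -m jog '[[-0.5,0.1,-0.2,0,0,0,1],[-0.5,0.1,-0.2,0,0,0,1],[0,0,0,0,0,0,1],[0,0,0,0,0,0,1],[0,0,0,0,0,0,1],[0,0,0,0,0,0,1],[0,0,0,0,0,0,1],[0,0,0,0,0,0,1]]' 50
python3 go.py 3 1.25 64.6 0 0
```

```text
time_s: 21.93
tool_pos: [0.5594, -0.0825, 0.1612]
ee_rot: [[-0.942, 0.165, 0.293], [0.158, 0.986, -0.047], [-0.297, 0.002, -0.955]]
force: [0.0, 0.7, 6.0]
opening: 0.0508
time_s: 22.6
tool_pos: [0.5585, -0.0823, 0.1609]
ee_rot: [[-0.942, 0.165, 0.294], [0.158, 0.986, -0.047], [-0.297, 0.002, -0.955]]
force: [1.1, -1.1, 7.0]
opening: 0.0508
target [560.9 -82.6 162.1] shift [ 2.4 -0.3  1.2] turn [-0.001  0.002  0.   ] n [-0.291  0.049  0.955] xc [ 0.942 -0.158  0.296]
```

```bash
python3 -m jog '[[-0.5,0.1,-0.2,0,0,0,1],[-0.5,0.1,-0.2,0,0,0,1],[0,0,0,0,0,0,1],[0,0,0,0,0,0,1],[0,0,0,0,0,0,1],[0,0,0,0,0,0,1],[0,0,0,0,0,0,1],[0,0,0,0,0,0,1]]' 50
python3 -c "
from m import *
snap('wrist','w10')"
```

```text
time_s: 23.27
tool_pos: [0.5581, -0.0822, 0.1608]
ee_rot: [[-0.941, 0.165, 0.295], [0.158, 0.986, -0.048], [-0.299, 0.002, -0.954]]
force: [6.5, -0.9, 4.4]
opening: 0.051
```

View pics/w10.png

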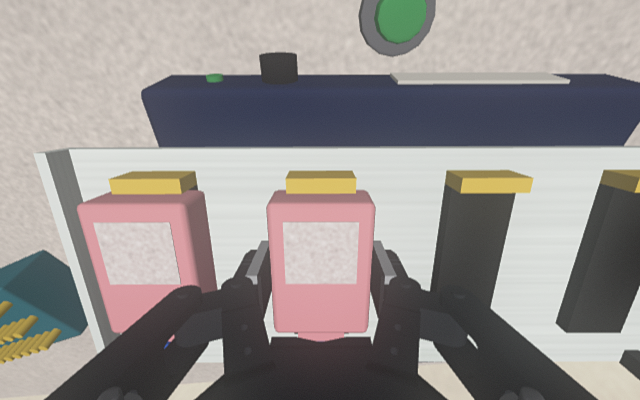

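```bash
python3 -m jog '[[0,0,0,0,0,0,0.3],[0,0,0,0,0,0,0.25],[0,0,0,0,0,0,0.25],[-1.5,0.2,5,0,0,0,0.25],[-5.8,1,19,0,0,0,0.25],[-5.8,1,19,0,0,0,0.25],[-5.8,1,19,0,0,0,0.25],[-5.8,1,19,0,0,0,0.25]]' 50
python3 -m jog '[[-10,10,20,0.01,0.059,0,0.1],[-10,20,20,0.01,0.059,0,0.1],[-15,30,10,0.01,0.059,0,0.1],[-15,30,0,0.01,0.059,0,0.1],[-15,30,0,0.01,0.059,0,0.1],[-10,30,0,0,0,0.11,0.1],[-10,30,0,0,0,0.11,0.1],[-10,30,0,0,0,0.11,0.1]]'
python3 -m jog '[[-10,30,0,0,0,0.11,0.1],[-10,30,-5,0,0,0.11,0.1],[-10,30,-5,0,0,0.11,0.1],[-10,20,-5,0,0,0.11,0.1],[-10,20,-5,0,0,0.11,0.1],[-15,15,-5,0,0,0.11,0.1],[-15,10,-5,0,0,0.11,0.1],[-15,5,-5,0,0,0.11,0.1]]'
python3 -m jog '[[0,0,0,0,0,0.11,0.1],[0,0,0,0,0,0.11,0.1],[0,0,0,0,0,0.11,0.1],[0,0,0,0,0,0.11,0.1],[0,0,0,0,0,0,0.1],[0,0,0,0,0,0,0.1],[0,0,0,0,0,0,0.1],[0,0,0,0,0,0,0.1]]'
python3 -c "
from m import *
look('w11');print(manip.state()['ee_rot'].round(3))
c,im=snap('top','t11')
for f in flasks(c,im): print(f)"
```

```text
time_s: 23.98
tool_pos: [0.5313, -0.0773, 0.241]
ee_rot: [[-0.943, 0.165, 0.29], [0.158, 0.986, -0.046], [-0.294, 0.002, -0.956]]
force: [0.4, 0.2, 0.7]
opening: 0.064
time_s: 24.65
tool_pos: [0.4361, 0.1337, 0.2903]
ee_rot: [[-0.986, -0.168, -0.001], [-0.168, 0.986, 0.003], [0.0, 0.003, -1.0]]
force: [0.8, -0.4, -0.1]
opening: 0.0771
time_s: 25.32
tool_pos: [0.3408, 0.2934, 0.255]
ee_rot: [[-0.498, -0.867, -0.003], [-0.867, 0.498, 0.001], [0.0, 0.003, -1.0]]
force: [-0.8, 0.0, -0.6]
opening: 0.0769
time_s: 25.98
tool_pos: [0.3419, 0.2924, 0.2553]
ee_rot: [[-0.09, -0.996, -0.003], [-0.996, 0.09, 0.0], [-0.0, 0.003, -1.0]]
force: [-0.1, 0.1, 0.1]
opening: 0.0771
flask px [311. 160.] ctr [347.7 265.2] size [85.8 50.8] yaw cap 1.52 edge 1.459 capdist 56.0 turn -0.022 shift [  5.8 -27.2]
flask px [191. 254.] ctr [499.3 368. ] size [63.  71.2] yaw cap -0.271 edge -0.51 capdist 50.8 turn -1.991 shift [157.3  75.6]
tcp [341.9 292.4 255.2]
[[-0.089 -0.996 -0.003]
 [-0.996  0.089  0.   ]
 [-0.     0.003 -1.   ]]
(array([340., 174.]), np.int32(235), array([600., -91.,  26.]), -0.165, 61)
(array([367., 178.]), np.int32(254), array([ 585., -183.,   26.]), -0.188, 62)
(array([209., 202.]), np.int32(130), array([515., 365.,  26.]), -0.426, 33)
(array([236., 250.]), np.int32(214), array([347., 264.,  26.]), 1.509, 49)
```

```bash
python3 -m jog '[[2.3,-16,-10,0,0,-0.01,0.1],[3,-16,-26,0,0,0,0.1],[0,0,-30,0,0,0,0.1],[0,0,-30,0,0,0,0.1],[0,0,-30,0,0,0,0.1],[0,0,-30,0,0,0,0.1],[0,0,-25,0,0,0,0.1],[0,0,0,0,0,0,0.1]]' 50
python3 -m jog '[[0,0,0,0,0,0,1],[0,0,0,0,0,0,1],[0,0,0,0,0,0,1],[0,0,0,0,0,0,1],[0,0,0,0,0,0,1],[0,0,0,0,0,0,1],[0,0,0,0,0,0,1],[0,0,0,0,0,0,1]]'
python3 -c "
from m import *
grip('w12')"
```

```text
time_s: 26.75
tool_pos: [0.3442, 0.2593, 0.0694]
ee_rot: [[-0.098, -0.995, -0.01], [-0.995, 0.098, -0.002], [0.003, 0.01, -1.0]]
force: [-1.1, -0.6, -0.7]
opening: 0.0767
time_s: 27.42
tool_pos: [0.3486, 0.2609, 0.0764]
ee_rot: [[-0.097, -0.995, 0.0], [-0.995, 0.097, 0.002], [-0.002, -0.0, -1.0]]
force: [-0.1, 0.5, 8.0]
opening: 0.0512
290 189 331; 320 189 340; 350 189 331; V col300 [150, 152, 154, 131, 100, 92, 93, 94, 94, 96, 93, 95, 95, 96, 93, 98, 111, 120, 133, 139]
sides at row300 272 369 opening 0.0511 tcp z 76.4
```

```bash
python3 -c "
from m import *
held(200.5,331.5,.0504)"; python3 go.py 2 1.5 63.4 40 3
```

```text
tool x of base/neck edges [np.float64(39.0), np.float64(-35.2)] mid 1.8999999999999986
target [567.5   7.5 200.1] shift [ 218.9 -253.4  123.7] turn [ 0.204 -0.265 -1.626] n [-0.291  0.049  0.955] xc [ 0.942 -0.158  0.296]
```

```bash
python3 -m jog '[[0,0,10,0,0,0,1],[0,0,36,0,0,0,1],[0,0,36,0,0,0,1],[0,0,36,0,0,0,1],[13.7,-15.8,30,0.01275,-0.01656,-0.1016,1],[13.7,-15.8,0,0.01275,-0.01656,-0.1016,1],[13.7,-15.8,0,0.01275,-0.01656,-0.1016,1],[13.7,-15.8,0,0.01275,-0.01656,-0.1016,1]]' 50
python3 -m jog '[[13.7,-15.8,0,0.01275,-0.01656,-0.1016,1],[13.7,-15.8,0,0.01275,-0.01656,-0.1016,1],[13.7,-15.8,0,0.01275,-0.01656,-0.1016,1],[13.7,-15.8,0,0.01275,-0.01656,-0.1016,1],[13.7,-15.8,0,0.01275,-0.01656,-0.1016,1],[13.7,-15.8,0,0.01275,-0.01656,-0.1016,1],[13.7,-15.8,0,0.01275,-0.01656,-0.1016,1],[13.7,-15.8,0,0.01275,-0.01656,-0.1016,1]]'
python3 -m jog '[[13.7,-15.8,0,0.01275,-0.01656,-0.1016,1],[13.7,-15.8,0,0.01275,-0.01656,-0.1016,1],[13.7,-15.8,-4,0.01275,-0.01656,-0.1016,1],[13.7,-15.8,-8,0.01275,-0.01656,-0.1016,1],[0,0,-8,0,0,0,1],[0,0,-4,0,0,0,1],[0,0,0,0,0,0,1],[0,0,0,0,0,0,1]]'
cat > toe.py <<'E'
from m import *
import sys
c,im=snap('wrist',sys.argv[1]);H=hsv(im)
yel=(H[...,0]>15)&(H[...,0]<35)&(H[...,1]>100)&(H[...,2]>90)
print([(s[:4].tolist(),cc.round(1).tolist()) for i,m,s,cc in comps(yel,300) if s[1]<250])
pink=(((H[...,0]>165)|(H[...,0]<8))&(H[...,1]>50)&(H[...,2]>70))
r=np.where(pink[215,250:400])[0]+250; print("flask",r.min(),r.max(),r[[0,-1]].mean(), "rows", [(np.where(pink[150:360,u])[0][[0,-1]]+150).tolist() for u in(290,350)])
E
python3 toe.py w13; python3 go.py 2 1.9 63.4 2 3
```

```text
time_s: 28.13
tool_pos: [0.403, 0.1966, 0.2244]
ee_rot: [[-0.484, -0.872, 0.076], [-0.872, 0.488, 0.038], [-0.07, -0.048, -0.996]]
force: [0.2, 0.5, -1.9]
opening: 0.0508
time_s: 28.8
tool_pos: [0.5122, 0.0699, 0.2236]
ee_rot: [[-0.943, -0.236, 0.234], [-0.239, 0.971, 0.012], [-0.23, -0.045, -0.972]]
force: [0.7, 0.7, -0.1]
opening: 0.0511
time_s: 29.47
tool_pos: [0.566, 0.0082, 0.1985]
ee_rot: [[-0.943, 0.162, 0.29], [0.156, 0.987, -0.045], [-0.294, 0.003, -0.956]]
force: [-0.4, 0.1, -1.0]
opening: 0.0511
[([8, 154, 81, 17], [41.2, 162.1]), ([150, 154, 66, 17], [179.7, 162.4]), ([292, 154, 56, 17], [319.4, 162.1]), ([426, 154, 63, 17], [458.3, 161.8])]
flask 267 375 321.0 rows [[189, 331], [189, 332]]
target [579.    5.6 163.9] shift [ 12.7  -2.6 -35. ] turn [-0.003 -0.001 -0.003] n [-0.291  0.049  0.955] xc [ 0.942 -0.158  0.296]
```

```bash
python3 -m jog '[[2.6,-0.7,-7,0,0,-0.002,1],[2.6,-0.7,-7,0,0,-0.002,1],[2.6,-0.6,-7,0,0,0,1],[2.6,-0.6,-7,0,0,0,1],[2.3,-0.6,-7,0,0,0,1],[0.3,0,-1,0,0,0,1],[0.3,0,-1,0,0,0,1],[0,0,0,0,0,0,1]]' 50
python3 -m jog '[[0.3,0,-1,0,0,0,1],[0,0,0,0,0,0,1],[0,0,0,0,0,0,1],[0,0,0,0,0,0,1],[0,0,0,0,0,0,1],[0,0,0,0,0,0,1],[0,0,0,0,0,0,1],[0,0,0,0,0,0,1]]' 50
python3 go.py 2 1.9 63.4 0 0
```

```text
time_s: 30.18
tool_pos: [0.5795, 0.0044, 0.1611]
ee_rot: [[-0.942, 0.168, 0.289], [0.161, 0.986, -0.046], [-0.293, 0.003, -0.956]]
force: [-8.4, -0.7, 8.4]
opening: 0.051
time_s: 30.85
tool_pos: [0.5795, 0.0045, 0.1611]
ee_rot: [[-0.942, 0.168, 0.289], [0.161, 0.986, -0.047], [-0.293, 0.003, -0.956]]
force: [-18.2, 0.5, 19.0]
opening: 0.0511
target [576.7   6.  161.1] shift [-2.8  1.5 -0. ] turn [-0.003 -0.002  0.003] n [-0.291  0.049  0.955] xc [ 0.942 -0.158  0.296]
```

```bash
python3 -m jog '[[-0.4,0,1.3,0,0,0,1],[-0.9,0.2,-0.3,0,0,0,1],[-0.9,0.2,-0.3,0,0,0,1],[-0.9,0.2,-0.3,0,0,0,1],[-0.5,0.1,-0.2,0,0,0,1],[0,0,0,0,0,0,1],[0,0,0,0,0,0,1],[0,0,0,0,0,0,1]]' 50
python3 -m jog '[[-0.5,0.1,-0.2,0,0,0,1],[-0.5,0.1,-0.2,0,0,0,1],[0,0,0,0,0,0,1],[0,0,0,0,0,0,1],[0,0,0,0,0,0,1],[0,0,0,0,0,0,1],[0,0,0,0,0,0,1],[0,0,0,0,0,0,1]]' 50
python3 -m jog '[[-0.5,0.1,-0.2,0,0,0,1],[-0.5,0.1,-0.2,0,0,0,1],[0,0,0,0,0,0,1],[0,0,0,0,0,0,1],[0,0,0,0,0,0,1],[0,0,0,0,0,0,1],[0,0,0,0,0,0,1],[0,0,0,0,0,0,1]]' 50
python3 go.py 2 1.9 63.4 0 0; python3 toe.py w14
```

```text
time_s: 31.52
tool_pos: [0.5764, 0.0052, 0.1602]
ee_rot: [[-0.942, 0.168, 0.29], [0.161, 0.986, -0.046], [-0.294, 0.003, -0.956]]
force: [0.4, 0.0, 0.3]
opening: 0.0512
time_s: 32.18
tool_pos: [0.5754, 0.0054, 0.1599]
ee_rot: [[-0.942, 0.168, 0.29], [0.161, 0.986, -0.046], [-0.294, 0.003, -0.956]]
force: [0.1, 0.5, -0.2]
opening: 0.051
time_s: 32.85
tool_pos: [0.5747, 0.0055, 0.1599]
ee_rot: [[-0.942, 0.168, 0.291], [0.161, 0.986, -0.046], [-0.295, 0.003, -0.956]]
force: [4.2, -0.2, -1.7]
opening: 0.0512
target [576.7   6.  161.1] shift [2.  0.5 1.2] turn [-0.003 -0.     0.003] n [-0.291  0.049  0.955] xc [ 0.942 -0.158  0.296]
[([286, 169, 72, 23], [322.0, 180.3]), ([450, 168, 87, 23], [496.7, 179.4]), ([0, 171, 39, 23], [16.2, 180.0]), ([107, 170, 87, 23], [147.3, 181.3])]
flask 267 375 321.0 rows [[192, 332], [192, 332]]
```

```bash
python3 -m jog '[[0.2,0,-0.8,0,0,0,1],[0,0,0,0,0,0,1],[0,0,0,0,0,0,0.3],[0,0,0,0,0,0,0.25],[0,0,0,0,0,0,0.25],[-1.5,0.2,5,0,0,0,0.25],[-5.8,1,19,0,0,0,0.25],[-5.8,1,19,0,0,0,0.25]]' 50
python3 -m jog '[[-5.8,1,19,0,0,0,0.25],[-5.8,1,20,0,0,0,0.1],[-10,10,25,0.01,0.059,0,0.1],[-10,30,20,0.01,0.059,0,0.1],[-5,36,0,0.01,0.059,0,0.1],[0,38,0,0.01,0.059,0,0.1],[0,38,0,0.01,0.059,0,0.1],[0,38,0,0,0,-0.08,0.1]]'
python3 -m jog '[[0,38,-5,0,0,-0.08,0.1],[0,38,-5,0,0,-0.08,0.1],[0,36,-5,0,0,-0.08,0.1],[0,30,-5,0,0,-0.02,0.1],[0,15,-5,0,0,0,0.1],[0,0,0,0,0,0,0.1],[0,0,0,0,0,0,0.1],[0,0,0,0,0,0,0.1]]'
python3 -c "
from m import *
look('w15');print(manip.state()['ee_rot'].round(3)); print(onz(cam('top'),198,155,.1))"
```

```text
time_s: 33.57
tool_pos: [0.5605, 0.0079, 0.2012]
ee_rot: [[-0.943, 0.168, 0.288], [0.162, 0.986, -0.046], [-0.291, 0.003, -0.957]]
force: [0.4, 0.4, 0.4]
opening: 0.0638
time_s: 34.23
tool_pos: [0.5251, 0.2011, 0.2854]
ee_rot: [[-0.969, 0.247, -0.004], [0.247, 0.969, 0.003], [0.005, 0.002, -1.0]]
force: [1.2, -0.1, -0.4]
opening: 0.0766
time_s: 34.9
tool_pos: [0.525, 0.3561, 0.2612]
ee_rot: [[-0.873, 0.488, 0.001], [0.488, 0.873, 0.002], [0.0, 0.003, -1.0]]
force: [1.0, -0.9, 0.8]
opening: 0.0768
flask px [326. 153.] ctr [497.5 377.7] size [50.7 85. ] yaw cap -0.535 edge -0.507 capdist 54.5 turn 0.004 shift [-27.7  21.9]
tcp [525.2 355.8 261.3]
[[-0.873  0.489  0.001]
 [ 0.489  0.873  0.003]
 [ 0.     0.003 -1.   ]]
[0.66249764 0.39089017 0.1       ]
```

```bash
python3 -m jog '[[-16,12,-10,0,0,0,0.1],[-16,12,-22,0,0,0,0.1],[0,0,-30,0,0,0,0.1],[0,0,-30,0,0,0,0.1],[0,0,-30,0,0,0,0.1],[0,0,-30,0,0,0,0.1],[0,0,-25,0,0,0,0.1],[0,0,-10,0,0,0,0.1]]' 50
python3 -m jog '[[0,0,0,0,0,0,0.1],[0,0,0,0,0,0,1],[0,0,0,0,0,0,1],[0,0,0,0,0,0,1],[0,0,0,0,0,0,1],[0,0,0,0,0,0,1],[0,0,0,0,0,0,1],[0,0,0,0,0,0,1]]'
python3 -c "
from m import *
grip('w16');z=manip.state()['tool_pos'][2]
held(200.5,331.5,z-.026)"; python3 go.py 1 1.9 63 40 3
```

```text
time_s: 35.62
tool_pos: [0.4916, 0.3787, 0.0703]
ee_rot: [[-0.872, 0.489, -0.003], [0.489, 0.872, 0.001], [0.003, -0.001, -1.0]]
force: [-0.6, -0.3, -1.2]
opening: 0.0766
time_s: 36.28
tool_pos: [0.4945, 0.3813, 0.0766]
ee_rot: [[-0.873, 0.488, 0.005], [0.488, 0.873, 0.004], [-0.002, 0.006, -1.0]]
force: [0.0, -0.5, 7.3]
opening: 0.0508
290 188 331; 320 188 339; 350 188 330; V col300 [143, 143, 146, 134, 117, 113, 115, 115, 117, 119, 118, 118, 119, 119, 119, 125, 131, 142, 150, 149]
sides at row300 272 369 opening 0.0508 tcp z 76.7
tool x of base/neck edges [np.float64(39.0), np.float64(-35.2)] mid 1.8999999999999986
target [582.9  96.2 199.8] shift [  88.3 -285.2  123.2] turn [-0.105 -0.28   0.34 ] n [-0.291  0.049  0.955] xc [ 0.942 -0.158  0.296]
```

```bash
python3 -m jog '[[0,0,10,0,0,0,1],[0,0,36,0,0,0,1],[0,0,36,0,0,0,1],[0,0,36,0,0,0,1],[0,-15,36,-0.013,-0.035,0.0425,1],[0,-25,16,-0.013,-0.035,0.0425,1],[0,-33,0,-0.013,-0.035,0.0425,1],[5,-34,0,-0.013,-0.035,0.0425,1]]' 50
python3 -m jog '[[5,-34,0,-0.013,-0.035,0.0425,1],[9,-34,0,-0.013,-0.035,0.0425,1],[13,-34,0,-0.013,-0.035,0.0425,1],[15,-34,0,-0.013,-0.035,0.0425,1],[17,-25,0,0,0,0,1],[14,-10,0,0,0,0,1],[10,-7,-5,0,0,0,1],[0,0,-8,0,0,0,1]]'
python3 -m jog '[[0,0,-10,0,0,0,1],[0,0,-10,0,0,0,1],[0,0,-10,0,0,0,1],[0,0,-3,0,0,0,1],[0,0,0,0,0,0,1],[0,0,0,0,0,0,1],[0,0,0,0,0,0,1],[0,0,0,0,0,0,1]]'
python3 toe.py w17; python3 go.py 1 2.1 63.7 2 3
```

```text
time_s: 37.0
tool_pos: [0.4981, 0.2735, 0.2471]
ee_rot: [[-0.933, 0.328, 0.149], [0.326, 0.945, -0.036], [-0.153, 0.015, -0.988]]
force: [1.1, 0.3, -0.9]
opening: 0.0509
time_s: 37.67
tool_pos: [0.5828, 0.0939, 0.2329]
ee_rot: [[-0.942, 0.169, 0.291], [0.16, 0.986, -0.052], [-0.296, -0.002, -0.955]]
force: [-0.2, 0.6, -0.2]
opening: 0.0508
time_s: 38.33
tool_pos: [0.5813, 0.0959, 0.1986]
ee_rot: [[-0.943, 0.166, 0.289], [0.158, 0.986, -0.051], [-0.293, -0.002, -0.956]]
force: [0.2, 0.6, -0.9]
opening: 0.051
[([153, 153, 66, 17], [182.7, 161.4]), ([294, 153, 57, 17], [321.7, 160.9]), ([12, 154, 79, 16], [47.9, 161.5])]
flask 267 374 320.5 rows [[188, 331], [188, 330]]
target [593.9  94.3 164.2] shift [ 12.7  -1.5 -34.3] turn [ 0.002 -0.003  0.001] n [-0.291  0.049  0.955] xc [ 0.942 -0.158  0.296]
```

```bash
python3 -m jog '[[2.6,-0.3,-7,0,0,0,1],[2.6,-0.3,-7,0,0,0,1],[2.6,-0.3,-7,0,0,0,1],[2.6,-0.3,-7,0,0,0,1],[2.3,-0.1,-6.3,0,0,0,1],[0.3,0,-1,0,0,0,1],[0.2,0,-0.7,0,0,0,1],[0,0,0,0,0,0,1]]' 50
python3 -m jog '[[0,0,0,0,0,0,1],[0,0,0,0,0,0,1],[0,0,0,0,0,0,1],[0,0,0,0,0,0,1],[0,0,0,0,0,0,1],[0,0,0,0,0,0,1],[0,0,0,0,0,0,1],[0,0,0,0,0,0,1]]' 50
python3 go.py 1 2.1 63.7 0 0
```

```text
time_s: 39.05
tool_pos: [0.5939, 0.0943, 0.1616]
ee_rot: [[-0.943, 0.166, 0.287], [0.158, 0.986, -0.051], [-0.291, -0.003, -0.957]]
force: [-6.1, -1.6, 4.6]
opening: 0.0511
time_s: 39.72
tool_pos: [0.5939, 0.0943, 0.1616]
ee_rot: [[-0.943, 0.166, 0.287], [0.158, 0.986, -0.051], [-0.291, -0.003, -0.957]]
force: [-6.0, -2.0, 5.1]
opening: 0.0508
target [591.7  94.7 161.4] shift [-2.2  0.4 -0.1] turn [ 0.002 -0.005  0.001] n [-0.291  0.049  0.955] xc [ 0.942 -0.158  0.296]
```

```bash
python3 -m jog '[[-0.9,0.2,-0.3,0,0,0,1],[-0.9,0.2,-0.3,0,0,0,1],[-0.9,0.2,-0.3,0,0,0,1],[-0.5,0.1,-0.2,0,0,0,1],[-0.5,0.1,-0.2,0,0,0,1],[0,0,0,0,0,0,1],[0,0,0,0,0,0,1],[0,0,0,0,0,0,1]]' 50
python3 -m jog '[[-0.5,0.1,-0.2,0,0,0,1],[-0.5,0.1,-0.2,0,0,0,1],[0,0,0,0,0,0,1],[0,0,0,0,0,0,1],[0,0,0,0,0,0,1],[0,0,0,0,0,0,1],[0,0,0,0,0,0,1],[0,0,0,0,0,0,1]]' 50
python3 go.py 1 2.1 63.7 0 0; python3 toe.py w18
```

```text
time_s: 40.38
tool_pos: [0.5904, 0.0953, 0.1605]
ee_rot: [[-0.943, 0.166, 0.288], [0.158, 0.986, -0.051], [-0.292, -0.002, -0.956]]
force: [0.4, -0.1, 1.4]
opening: 0.0509
time_s: 41.05
tool_pos: [0.5897, 0.0954, 0.1603]
ee_rot: [[-0.943, 0.166, 0.288], [0.158, 0.986, -0.051], [-0.293, -0.002, -0.956]]
force: [4.8, -1.0, 0.3]
opening: 0.0509
target [591.7  94.7 161.4] shift [ 2.  -0.7  1.1] turn [ 0.002 -0.003  0.001] n [-0.291  0.049  0.955] xc [ 0.942 -0.158  0.296]
[([107, 169, 85, 23], [146.7, 180.2]), ([285, 169, 71, 22], [320.2, 179.7]), ([0, 170, 40, 22], [16.8, 178.2])]
flask 267 374 320.5 rows [[192, 331], [192, 331]]
```

```bash
python3 -m jog '[[0.1,0,-0.5,0,0,0,1],[0,0,0,0,0,0,1],[0,0,0,0,0,0,0.3],[0,0,0,0,0,0,0.25],[0,0,0,0,0,0,0.25],[-1.5,0.2,5,0,0,0,0.25],[-5.8,1,19,0,0,0,0.25],[-5.8,1,19,0,0,0,0.25]]' 30
python3 -m jog '[[-5.8,1,19,0,0,0,0.25],[-5.8,1,20,0,0,0,0.25],[-10,-15,25,0,0,0,0.2],[-10,-30,25,0,0,0,0.2],[-5,-35,20,0,0,0,0.2],[-10,-30,10,0,0,0,0.2],[-10,-15,0,0,0,0,0.2],[0,0,0,0,0,0,0.2]]'
python3 - <<'E'
from m import *
from go import *
c,im=snap('wrist','w19'); print(manip.state()['tool_pos'].round(4))
c2,_=snap('top','t19')
im=im.copy()
for y in(.135,.045,-.045,-.135): print(proj(c,O+R@[XT-.002,y,.019]).round(1), proj(c,O+R@[XT+.039,y,.035]).round(1))
E
```

```text
time_s: 41.77
tool_pos: [0.5753, 0.0977, 0.2019]
ee_rot: [[-0.944, 0.166, 0.285], [0.158, 0.986, -0.051], [-0.289, -0.003, -0.957]]
force: [0.6, 0.1, -0.1]
opening: 0.0641
time_s: 42.43
tool_pos: [0.5189, -0.028, 0.323]
ee_rot: [[-0.942, 0.17, 0.289], [0.161, 0.986, -0.053], [-0.293, -0.003, -0.956]]
force: [0.2, 0.4, -0.8]
opening: 0.0681
[ 0.5193 -0.0267  0.3223]
[444.  145.2] [445.3 185.4]
[361.4 145.5] [361.8 185.6]
[279.  145.7] [278.7 185.8]
[196.8 146. ] [195.7 186. ]
```

View pics/w19.png

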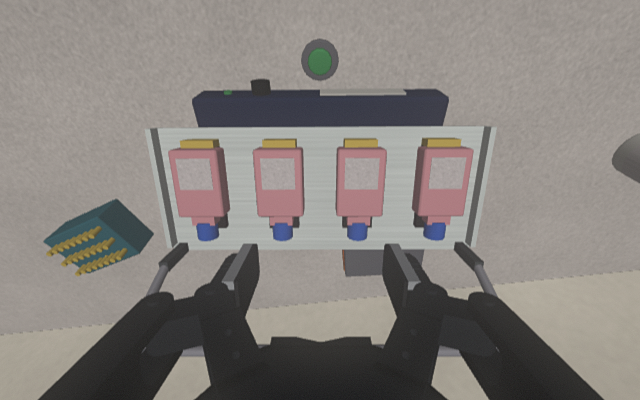

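```bash
python3 -m jog '[[0,0,15,0.01,0.059,0,0.5],[0,0,15,0.01,0.059,0,0.75],[0,0,15,0.01,0.059,0,0.75],[0,0,0,0.01,0.059,0,0.75],[0,0,0,0.01,0.059,0,0.75],[0,0,0,0,0,-0.112,0.75],[0,0,0,0,0,-0.112,0.75],[0,0,0,0,0,-0.112,0.75]]' 30
python3 -m jog '[[8,0,0,0,0,-0.112,0.75],[10,0,0,0,0,-0.112,0.75],[15,-2,0,0,0,-0.112,0.75],[15,-2,0,0,0,-0.112,0.75],[15,-4,0,0,0,-0.112,0.75],[15,-4,0,0,0,-0.112,0.75],[15,-4,0,0,0,-0.112,0.75],[15,-4,0,0,0,-0.112,0.75]]'
python3 -m jog '[[15,-4,0,0,0,-0.112,0.75],[15,-4,0,0,0,-0.112,0.75],[15,-4,0,0,0,-0.112,0.75],[15,-4,0,0,0,0,0.75],[15,0,0,0,0,0,0.75],[10,0,0,0,0,0,0.75],[0,0,0,0,0,0,0.75],[0,0,0,0,0,0,0.75]]'
python3 - <<'E'
from h import *
from scipy.spatial.transform import Rotation as Ro
s=manip.state(); T=np.array([[.158,.987,0],[.987,-.158,0],[0,0,-1]])
print((np.array([715.7,-63,367])-s["tool_pos"]*1000).round(1),Ro.from_matrix(T@np.array(s["ee_rot"]).T).as_rotvec().round(3)); snap('wrist','w20');snap('top','t20')
E
```

```text
time_s: 43.2
tool_pos: [0.5203, -0.0242, 0.3657]
ee_rot: [[-0.875, 0.485, -0.005], [0.485, 0.875, 0.0], [0.005, -0.002, -1.0]]
force: [-0.1, 0.0, 0.7]
opening: 0.021
time_s: 43.87
tool_pos: [0.6288, -0.044, 0.3657]
ee_rot: [[-0.168, 0.986, -0.003], [0.986, 0.168, 0.003], [0.003, -0.003, -1.0]]
force: [-0.6, 0.1, 0.5]
opening: 0.0213
time_s: 44.53
tool_pos: [0.7131, -0.0601, 0.3653]
ee_rot: [[0.161, 0.987, -0.003], [0.987, -0.161, 0.003], [0.003, -0.004, -1.0]]
force: [-0.9, -0.7, -0.3]
opening: 0.0213
[ 2.6 -2.9  1.7] [-0.003 -0.003  0.003]
```

View pics/w20.png

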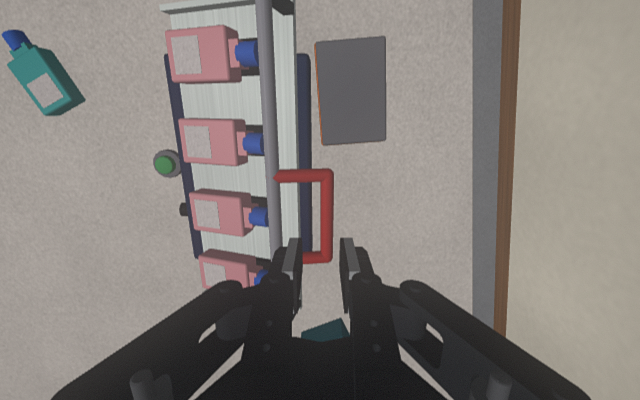

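```bash
python3 -m jog '[[2,-1.5,-10,0,0,0,0.75],[2,-1.4,-15,0,0,0,0.75],[0,0,-15,0,0,0,0.75],[0,0,-15,0,0,0,0.75],[0,0,-15,0,0,0,0.75],[0,0,-9,0,0,0,0.75],[0,0,0,0,0,0,0.75],[0,0,0,0,0,0,0.75]]' 30
python3 -m jog '[[0,0,0,0,0,0,1],[0,0,0,0,0,0,1],[0,0,0,0,0,0,1],[0,0,0,0,0,0,1],[0,0,0,0,0,0,1],[0,0,0,0,0,0,1],[0,0,0,0,0,0,1],[0,0,0,0,0,0,1]]' 40
```

```text
time_s: 45.3
tool_pos: [0.7164, -0.0642, 0.2875]
ee_rot: [[0.163, 0.987, -0.002], [0.987, -0.163, 0.003], [0.003, -0.003, -1.0]]
force: [0.1, -0.3, -0.1]
opening: 0.0212
time_s: 45.97
tool_pos: [0.7168, -0.0643, 0.2888]
ee_rot: [[0.163, 0.987, -0.001], [0.987, -0.163, 0.003], [0.002, -0.001, -1.0]]
force: [-4.9, 1.2, 6.1]
opening: 0.0084
```

```bash
python3 -m jog '[[-11.3,1.9,5,0,0,0,1],[-11.3,1.9,5,0,0,0,1],[-12.2,2,2,0,0,0,1],[-12.2,2,2,0,0,0,1],[-12.3,2,-1,0,0,0,1],[-12.3,2,-1,0,0,0,1],[-11.6,1.9,-4.2,0,0,0,1],[-11.6,1.9,-4.2,0,0,0,1]]' 40
python3 -m jog '[[-10.3,1.7,-6.8,0,0,0,1],[-10.3,1.7,-6.8,0,0,0,1],[-8.3,1.4,-9.3,0,0,0,1],[-8.3,1.4,-9.3,0,0,0,1],[-5.8,1,-11,0,0,0,1],[-5.8,1,-11,0,0,0,1],[-2.9,0.5,-11,0,0,0,1],[-2.9,0.5,-11,0,0,0,1]]'
python3 -m jog '[[-0.3,0,-3,0,0,0,1],[0,0,-3,0,0,0,1],[0,0,0,0,0,0,1],[0,0,0,0,0,0,1],[0,0,0,0,0,0,1],[0,0,0,0,0,0,1],[0,0,0,0,0,0,1],[0,0,0,0,0,0,1]]'
```

```text
time_s: 46.63
tool_pos: [0.6232, -0.0489, 0.2937]
ee_rot: [[0.163, 0.987, 0.005], [0.987, -0.163, 0.002], [0.002, 0.005, -1.0]]
force: [5.6, -0.3, -0.8]
opening: 0.0083
time_s: 47.3
tool_pos: [0.5681, -0.0398, 0.2159]
ee_rot: [[0.163, 0.987, 0.001], [0.987, -0.163, 0.002], [0.002, 0.001, -1.0]]
force: [4.8, -1.2, 2.9]
opening: 0.0084
time_s: 47.97
tool_pos: [0.5676, -0.0397, 0.2106]
ee_rot: [[0.163, 0.987, -0.0], [0.987, -0.163, 0.002], [0.002, -0.001, -1.0]]
force: [-3.3, 0.0, 7.4]
opening: 0.0083
```

```bash
python3 -m jog '[[0,0,-2,0,0,0,1],[0,0,-1,0,0,0,1],[0,0,0,0,0,0,1],[0,0,0,0,0,0,1],[0,0,0,0,0,0,1],[0,0,0,0,0,0,1],[0,0,0,0,0,0,1],[0,0,0,0,0,0,1]]' 60
python3 -c "
from m import *
snap('scene','s21')
im=cv2.imread('pics/s21.png')[195:300,200:385];cv2.imwrite('pics/s21c.png',cv2.resize(im,(793,450),interpolation=2))"
```

```text
time_s: 48.63
tool_pos: [0.5676, -0.0397, 0.2104]
ee_rot: [[0.163, 0.987, 0.001], [0.987, -0.163, 0.001], [0.002, 0.001, -1.0]]
force: [-12.6, 2.4, 29.0]
opening: 0.0084
```

View pics/s21c.png

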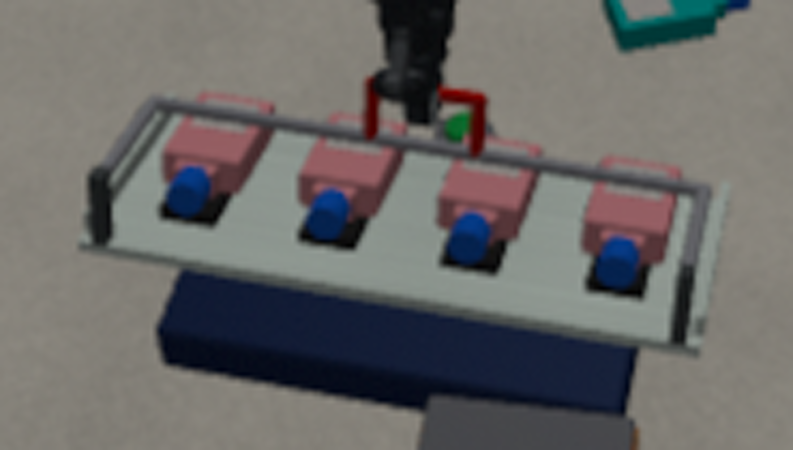

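```bash
python3 -m jog '[[0,0,0,0,0,0,0.8],[0,0,0,0,0,0,0.75],[0,0,0,0,0,0,0.75],[0,0,0,0,0,0,0.75],[0,0,10,0,0,0,0.75],[0,0,20,0,0,0,0.75],[0,0,20,0,0,0,0.75],[-5,-5,20,0,0,0,0.75]]' 40
python3 -m jog '[[-20,-15,0,0,0,0,1],[-25,-15,0,0,0,0,1],[-25,-15,0,0,0,0,1],[-15,-5,0,0,0,0,1],[0,0,0,0,0,0,1],[0,0,0,0,0,0,1],[0,0,0,0,0,0,1],[0,0,0,0,0,0,1]]'
python3 - <<'E'
from m import *
c,im=snap('wrist','w22'); H=hsv(im); g=(H[...,0]>50)&(H[...,0]<80)&(H[...,1]>80)
t=cam('top')
for i,m,s,cc in comps(g,60):
    print(cc.round(1),s[:4],[(z,(onz(c,*cc,z)*1000).round(1)[:2].tolist()) for z in(.02,.04)])
    for rs in([ray(c,*cc),ray(t,322.1,210.9)],):
        A=sum(np.eye(3)-np.outer(d,d) for o,d in rs); b=sum((np.eye(3)-np.outer(d,d))@o for o,d in rs); print(np.linalg.solve(A,b).round(4))
print(manip.state()['tool_pos'].round(4))
E
```

```text
time_s: 49.35
tool_pos: [0.5623, -0.044, 0.2772]
ee_rot: [[0.162, 0.987, -0.002], [0.987, -0.162, 0.003], [0.003, -0.002, -1.0]]
force: [0.2, -0.2, -0.8]
opening: 0.0212
time_s: 50.02
tool_pos: [0.4778, -0.0942, 0.2762]
ee_rot: [[0.162, 0.987, -0.001], [0.987, -0.162, 0.003], [0.003, -0.002, -1.0]]
force: [0.3, -0.5, 0.0]
opening: 0.0001
[310.  116.9] [299 105  23  24] [(0.02, [475.8, -23.3]), (0.04, [476.7, -23.0])]
[ 0.4759 -0.0238  0.0199]
[ 0.4777 -0.0942  0.2761]
```

```bash
python3 -m jog '[[-1.7,20,-10,0,0,0,1],[0,25,-10,0,0,0,1],[0,25.7,-10,0,0,0,1],[0,0,-30,0,0,0,1],[0,0,-30,0,0,0,1],[0,0,-30,0,0,0,1],[0,0,-30,0,0,0,1],[0,0,0,0,0,0,1]]' 60
python3 -m jog '[[0,0,-5,0,0,0,1],[0,0,-5,0,0,0,1],[0,0,0,0,0,0,1],[0,0,0,0,0,0,1],[0,0,0,0,0,0,1],[0,0,0,0,0,0,1],[0,0,0,0,0,0,1],[0,0,0,0,0,0,1]]'
```

```text
time_s: 50.73
tool_pos: [0.4726, -0.0222, 0.1202]
ee_rot: [[0.162, 0.987, -0.01], [0.987, -0.162, 0.006], [0.004, -0.011, -1.0]]
force: [-1.4, -0.1, -0.7]
opening: -0.0001
time_s: 51.4
tool_pos: [0.4757, -0.0239, 0.1164]
ee_rot: [[0.163, 0.987, -0.001], [0.987, -0.163, 0.003], [0.003, -0.001, -1.0]]
force: [-0.1, 0.2, -0.2]
opening: -0.0001
```

```bash
python3 -m jog '[[0,0,-3,0,0,0,1],[0,0,-3,0,0,0,1],[0,0,-3,0,0,0,1],[0,0,0,0,0,0,1],[0,0,0,0,0,0,1],[0,0,0,0,0,0,1],[0,0,0,0,0,0,1],[0,0,0,0,0,0,1]]'
python3 -m jog '[[0,0,-3,0,0,0,1],[0,0,-3,0,0,0,1],[0,0,0,0,0,0,1],[0,0,0,0,0,0,1],[0,0,0,0,0,0,1],[0,0,0,0,0,0,1],[0,0,0,0,0,0,1],[0,0,0,0,0,0,1]]'
```

```text
time_s: 52.07
tool_pos: [0.4755, -0.0238, 0.1072]
ee_rot: [[0.163, 0.987, -0.001], [0.987, -0.163, 0.003], [0.003, -0.002, -1.0]]
force: [-0.2, -0.4, 0.5]
opening: 0.0001
time_s: 52.73
tool_pos: [0.4755, -0.0238, 0.1011]
ee_rot: [[0.163, 0.987, -0.001], [0.987, -0.163, 0.003], [0.003, -0.002, -1.0]]
force: [0.7, -0.6, -0.1]
opening: 0.0001
```

```bash
python3 -m jog '[[0,0,-2,0,0,0,1],[0,0,-2,0,0,0,1],[0,0,0,0,0,0,1],[0,0,0,0,0,0,1],[0,0,0,0,0,0,1],[0,0,0,0,0,0,1],[0,0,0,0,0,0,1],[0,0,0,0,0,0,1]]'
python3 -m jog '[[0,0,-2,0,0,0,1],[0,0,-2,0,0,0,1],[0,0,0,0,0,0,1],[0,0,0,0,0,0,1],[0,0,0,0,0,0,1],[0,0,0,0,0,0,1],[0,0,0,0,0,0,1],[0,0,0,0,0,0,1]]'
python3 -c "
from m import *
snap('wrist','w23')"
```

```text
time_s: 53.4
tool_pos: [0.4755, -0.0238, 0.0971]
ee_rot: [[0.163, 0.987, -0.001], [0.987, -0.163, 0.003], [0.003, -0.002, -1.0]]
force: [-0.1, -0.7, -0.2]
opening: -0.0002
time_s: 54.07
tool_pos: [0.4755, -0.0238, 0.0931]
ee_rot: [[0.163, 0.987, -0.001], [0.987, -0.163, 0.003], [0.003, -0.002, -1.0]]
force: [0.6, -0.4, 1.8]
opening: -0.0001
```

View pics/w23.png

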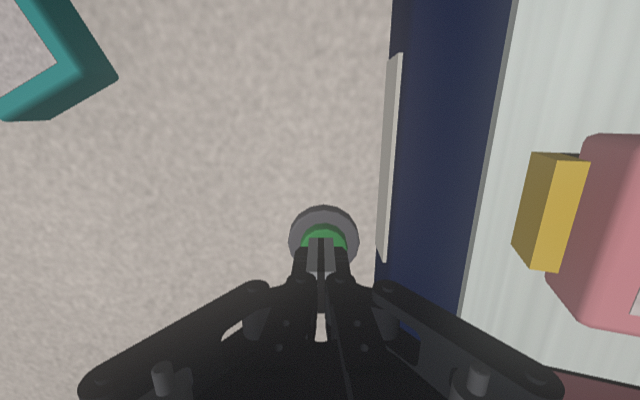

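Tips are over the green button (px 323,240), and contact has just begun (1.8 N). I'll press on to the stop.

```bash
python3 -m jog '[[0,0,-2,0,0,0,1],[0,0,-2,0,0,0,1],[0,0,-2,0,0,0,1],[0,0,0,0,0,0,1],[0,0,0,0,0,0,1],[0,0,0,0,0,0,1],[0,0,0,0,0,0,1],[0,0,0,0,0,0,1]]'
python3 -m jog '[[0,0,-1,0,0,0,1],[0,0,-1,0,0,0,1],[0,0,0,0,0,0,1],[0,0,0,0,0,0,1],[0,0,0,0,0,0,1],[0,0,0,0,0,0,1],[0,0,0,0,0,0,1],[0,0,0,0,0,0,1]]'
```

```text
time_s: 54.78
tool_pos: [0.4757, -0.0238, 0.0884]
ee_rot: [[0.163, 0.987, -0.001], [0.987, -0.163, 0.003], [0.002, -0.001, -1.0]]
force: [-6.5, 1.4, 18.2]
opening: 0.0002
time_s: 55.45
tool_pos: [0.4759, -0.0238, 0.088]
ee_rot: [[0.163, 0.987, -0.001], [0.987, -0.163, 0.002], [0.002, -0.001, -1.0]]
force: [-13.7, 4.5, 36.3]
opening: 0.0001
```

```bash
python3 -m jog '[[0,0,5,0,0,0,1],[0,0,10,0,0,0,1],[0,0,25,0,0,0,1],[0,0,35,0,0,0,1],[-5,0,35,0,0,0,1],[-10,0,35,0,0,0,1],[-10,0,35,0,0,0,1],[-10,0,35,0,0,0,1]]'
python3 -m jog '[[-10,-35,10,0,0,0,1],[-10,-35,0,0,0,0,1],[-10,-35,0,0,0,0,1],[0,-35,0,0,0,0,1],[0,-35,0,0,0,0,1],[0,-35,0,0,0,0,1],[0,-35,0,0,0,0,1],[0,0,0,0,0,0,1]]'
python3 -c "
from m import *
c,a=snap('scene','s24'); d,b=snap('top','t24')
a=cv2.resize(a[195:300,200:385],(793,450),interpolation=2);cv2.imwrite('pics/s24c.png',a); cv2.imwrite('pics/t24c.png',cv2.resize(b[110:225,180:460],(784,322),interpolation=2))"
```

```text
time_s: 56.12
tool_pos: [0.4395, -0.0235, 0.3014]
ee_rot: [[0.163, 0.987, -0.002], [0.987, -0.163, 0.003], [0.003, -0.003, -1.0]]
force: [0.9, -0.5, -0.7]
opening: -0.0003
time_s: 56.78
tool_pos: [0.4097, -0.2735, 0.3087]
ee_rot: [[0.167, 0.986, -0.003], [0.986, -0.167, 0.003], [0.002, -0.003, -1.0]]
force: [0.4, 0.3, -0.0]
opening: 0.0
```

View pics/s24c.png

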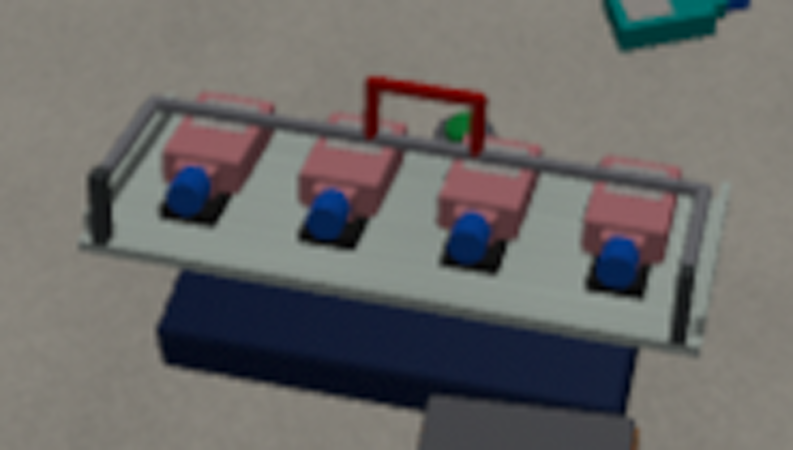

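Run:
```python
from m import *
for f in("scene0","s24"):
    H=hsv(cv2.imread(f"pics/{f}.png")); r=((H[...,0]<5)|(H[...,0]>175))&(H[...,1]>170)&(H[...,2]>90)
    print(f,[(s.tolist(),cc.round(1)) for i,m,s,cc in comps(r,15) if 270<cc[0]<330 and 200<cc[1]<250])
print(manip.close_job())
```

```text
scene0 [([286, 213, 27, 5, 38], array([298.7, 215.2]))]
s24 [([286, 213, 27, 5, 39], array([298.5, 215.2]))]
the job is handed in; nothing more can be done
None
```

I put all four pink flasks on the shaker, closed the bar and pressed the start button. The job is handed in after about 57 s of robot time; no verdict was reported.

**Order of work:**
1. I swung the bar back until it hit its stop, at about 55 N.
2. I laid one flask on each cradle, cap uphill, and slid each down until I felt the toe stop.
3. I swung the bar down onto its stop, at about 30 N.
4. I pressed the green button through about 6 mm to its stop, at 36 N, and moved the arm clear.

**Last checks:**
- **Flasks:** the wrist view before closing the bar and the final scene view show all four seated square, with caps at the upper end. Before release, each was centred on its toe stop to about 1 mm.
- **Bar:** the red grip is within 0.2 pixel of where it was at the start, when the bar was down.
- **Other objects:** I never touched the bottle, tip rack or orange box, nor the purple and turquoise flasks.
- **Not done:** I could not view the last overhead picture because the picture limit was reached.
- **Disturbances:** I noticed no knocked flask and no slackened grip.

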